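Fit the hatch flange on a sloping drainage tank and clamp it with the click wrench

ROBOT

A 7-joint arm with a two-finger parallel gripper is mounted at the origin on the work surface. World frame = base frame: x ahead of the robot, y to its left, z up, the work surface at z = 0. Lengths are in m, angles in rad, forces in N, time in s.
With the tool pointing down it reaches from about 0.4 to 0.875 m from the base axis. Payload 4.4 kg.
Tool frame: the origin (TCP) lies at the very end of the fingers, on their centre line; the grasp point (between the pads) lies 19 mm behind it (bot.grasp_offset is the distance from the TCP to the grasp point, in m); z points along the fingers, y is the line along which they close (so a half turn about z gives the same grasp; the last joint's range is limited). The gripper opens to 85 mm and grips with 20 to 120 N. Pads are 22 mm wide; open, the fingers measure 114 mm over their backs; the gripper's body (76 mm by 85 mm) begins 54 mm behind the grasp point. The pads swing forward as they close: fully open they stand 13 mm farther back than shut.
Start: joints at [-1.363, 0.628, 0.038, 1.517, -0.027, 0.996, -0.02], TCP at [0.176, 0.626, 0.231] pointing down, gripper open.
Joint ranges: [-3.06, 3.06], [-0.37, 2.12], [-1.25, 1.32], [0.18, 2.47], [-1.1, 4.24], [0.23, 1.98], [-2.94, 2.94]. Speed limits (rad/s): [2.57, 2.57, 3.14, 3.14, 3.14, 3.14, 3.14].

INTERFACE

Orientations are given as a unit quaternion [x, y, z, w].
In Python, from cell import readout, viewer, bot gives the robot as it stands.
- The arm moves only by the tool servo_tool, never from a script. Its arguments are lists of equal length, an entry for each row: "rot": the turn, a rotation vector about the tool's x, y, z in rad, a list of three; "offset": the shift along the tool's x, y, z in mm, a list of three; "gripper": the closure in counts, from 0 (fully open) to 255 (shut). A call has 1 to 10 rows; each row shifts and turns the commanded pose from where the row before left it, along the tool's axes as they then stand; what a row does not reach is not made up. A row lasts 1/8 s, in which the tool goes at most 62.5 mm and 10.7 degrees, less where a joint would pass 70% of its speed; a pose out of reach is approached as far as the arm can. A call with a gripper value outside its range is refused whole. The fingers move at their own pace and stop on an object; "newtons" is the grip in N (left out, the last holds). Time passes only in rows, so rows that do not move let the fingers close. It gives the time, the measured TCP pose, the force, the opening and the grip force at its end, in the units of the state.
- readout.get_state(): the state, without advancing time (a new reading comes with each control period).
- viewer.grab_frame(name): name is "side" or "top"; returns a dict with "frame" (400x640x3 uint8, red, green, blue), "fov_y" (degrees; the focal length in pixels is half the picture's height over the tangent of half this angle, whatever the lens; pixels are square), "cx", "cy" (the principal point, pixels), "rvec" (rotation vector, rad) and "tvec" (3), from world to camera coordinates, as OpenCV has them. Camera axes: x right, y down, z forward; pixel columns grow to the right and rows downward; lengths in m; the calibration is good to about 2 mm. A picture is of the moment at which its call begins. There is no depth.
- bot.close_job(): hands the job in; it is judged then, once.
The state is a dict: "time_s": time; "joints": joint angles; "joint_velocities": joint speeds; "tau": joint torques, N m; "position": TCP position; "tcp_rot": TCP orientation; "contact_force": force on the tool from outside, world axes, zero at the start; "torque": the same for the moment, N m; "finger_gap": opening from 0.0 (shut) to 1.0 (fully open); "finger_force": force on a finger pad.
Only numpy, scipy, OpenCV 4.12 (cv2) and the standard library are available. Lean on these libraries where they do the work, as an engineer would, in place of code of your own. Each camera call takes 0.05 s, during which the arm holds its last target. There are 200 camera calls.

TASK

Three square cover flanges lie about the bench: take the one whose holes line up with the studs on the tank's sloping hatch plate, and fit it over the studs, lug outwards, flat down on the plate, and let go of it. Then pull the wrench that sits on the clamp bolt clockwise, so that the clamp finger swings over the flange's edge as far as it will go, and keep pulling until the wrench clicks: its handle breaks over at its hinge and stays kinked. Leave the other two flanges and everything else on the bench where they are.

Things in the scene. Friction and masses are not known exactly. Their poses are not given: they have to be found in the camera images.
- stud_plate: Fixed steel hatch plate sloping 25 degrees, low edge to the robot; place and yaw vary. Origin: on its upper face, 145 mm above the bench, where a seated flange's origin goes, axes alike (2 mm of play). z: outward normal (up, to the robot), x: up the slope, y: level, left. Spans x -60..60, y -94..55 mm. Three 9 mm studs stand 16 mm out of it at (x, y) = (26, -28), (-26, -28), (0, 28) mm.
- tank: The fixed tank under the hatch plate: base 200 x 170 mm, with a clear box up to 166 mm high behind the plate. Origin on the bench, straight below the hatch plate's origin; x, y level, with the plate's yaw. Nothing stands over the plate.
- clamp_bolt (a joint): Turn of the clamp bolt in rad, clockwise seen from outside the hatch: starts at 0 to 0.2, hard stop at 1.45 (fully clamped). It carries the wrench and the clamp finger. Steady friction 0.5 N m; it stays where it is left. At value q the straight wrench points from the bolt's axis along (sin(0.9-q), -cos(0.9-q)) in the plate's x, y.
- clamp_axis (a point): Where the clamp bolt's axis meets the plate's face, at (0, -66) mm in the plate's frame, same axes. The steel clamp finger, 12 mm wide, reaches 38 mm from this axis, 12 to 20 mm above the face; it starts pointing down the slope, clear of the flange, and ends (1.45) along +y, 14 mm over a seated flange's edge. The wrench head, 32 mm wide, rises 56 mm from the face.
- click (a joint): Kink of the wrench handle at its break-over hinge in rad, clockwise like the bolt: 0 straight, hard stop 0.26, broken over beyond 0.13. It gives way at 1.2 N m, more than the bolt's friction, so it moves once the bolt is at its stop (about 11 N at the rubber grip), and stays kinked: no spring.
- wrench_kink (a point): The break-over hinge, on the wrench's centre line, 42 mm from the clamp bolt's axis and 44 mm above the plate's face; the hinge's axis is parallel to the plate's z. x points along the handle away from the bolt, z is the plate's z.
- wrench_grip (a point): Middle of the wrench's grey rubber grip (24 mm thick, 90 mm long, on the handle's centre line): 115 mm from the break-over hinge, 157 mm from the bolt's axis when straight, 44 mm above the plane of the plate's face. It swings beside the tank, on its -y side, over the bench. x points along the handle away from the bolt, z is the plate's z.
- flange_a: Loose aluminium flange, 84 x 84 x 10 mm, a solid square lug 26 x 26 mm on its centre with its top 55 mm above the underside, sides parallel to the flange's; 0.26 kg +- 30 %. Holes through it, 13.5 mm in diameter, at (x, y) = (26, -28), (-26, -28), (0, 28) mm. Origin: centre of the underside; z out of the lug. Starts flat on the bench, lug up, in any of three places, yaw within 0.5.
- flange_b: Loose aluminium flange, 84 x 84 x 10 mm, a solid square lug 26 x 26 mm on its centre with its top 55 mm above the underside, sides parallel to the flange's; 0.26 kg +- 30 %. Holes through it, 13.5 mm in diameter, at (x, y) = (26, -28), (-26, -28), (26, 28), (-26, 28) mm. Origin: centre of the underside; z out of the lug. Starts flat on the bench, lug up, in any of three places, yaw within 0.5.
- flange_c: Loose aluminium flange, 84 x 84 x 10 mm, a solid square lug 26 x 26 mm on its centre with its top 55 mm above the underside, sides parallel to the flange's; 0.26 kg +- 30 %. Holes through it, 13.5 mm in diameter, at (x, y) = (13, -28), (-13, -28), (0, 28) mm. Origin: centre of the underside; z out of the lug. Starts flat on the bench, lug up, in any of three places, yaw within 0.5.
- bottle_tall: Bystander: clear capped bottle, 96 mm in diameter, 280 mm high, standing; origin under its centre.
- cut_bottle: Bystander: clear open cup cut from a bottle, 90 mm wide, 100 mm high; origin under its centre.
- plant_pot: Bystander: small terracotta pot, 76 mm wide, 70 mm high; origin under its centre.
- jar: Bystander: glass jar with a steel lid, 66 mm wide, 85 mm high; origin under its centre.
- trowel: Bystander: flat trowel with a handle lying on the bench at the back, under 40 mm high.
- screwdriver: Bystander: screwdriver lying on the bench, under 40 mm high.
- sample_tray: Bystander: white open tray, 80 x 110 mm, 30 mm high, beside the wrench's swing; origin under its centre.
There are look-alikes about, which are no part of the job. Leave any black or green look-alike of the flange_a alone.

How it is judged:
On the way, in this order (a step that is already met when the one before it is completed fails the run):
1. the matching flange lies flat on the hatch plate over its studs, let go (distance between flange_a and stud_plate below 0.006 m and angle between the z axis of flange_a and the z axis of stud_plate, either way round below 0.07 rad and contact force between the fingers and flange_a below 0.1 N), for 0.2 s.
2. the clamp finger is swung fully over the flange and the wrench has broken over (value of joint clamp_bolt above 1.38 rad and value of joint click above 0.13 rad), for 0.1 s.
At the end, for the whole second after the job is handed in: The matching flange is at rest flat on the hatch plate over the three studs (origin within 6 mm of the plate's origin, tilted from it by less than 0.07 rad), the clamp bolt is within 0.07 rad of its stop at 1.45, and the wrench handle is kinked by more than 0.13 rad (all of step 2 and distance between flange_a and stud_plate below 0.006 m and angle between the z axis of flange_a and the z axis of stud_plate, either way round below 0.07 rad and linear speed of flange_a below 0.02 m/s and velocity of joint clamp_bolt below 0.05 rad/s); the robot touches nothing.
It fails at once if one of the other two flanges is moved more than 30 mm (distance of any of flange_b, flange_c from where it was at the start of the episode above 0.03 m).
It fails at once if a bystander is moved more than 30 mm (distance of any of bottle_tall, cut_bottle, plant_pot, jar, trowel, screwdriver, sample_tray from where it was at the start of the episode above 0.03 m).
It also fails if it takes over 64 s, if anything falls off the work surface, if the arm or the gripper's body presses on something with over 40 N, if the wrist force passes 120 N, or if a joint passes its speed limit or range.

## Working session

There is one attempt and no reset: what is moved stays moved. The work goes in short steps, Python scripts to look and compute and a tool call to move; the robot and the scene stay as the last step left them, time stands still between calls to the robot, and variables do not carry over. Pictures are saved under pics/ and viewed, at most 10 in all, crops included, and the job is handed in when it is done.

Besides the shell and the picture viewer there is one more tool, called after "Request:" as name(argument=value, ...) on one line, values as JSON. servo_tool: Moves the arm, as the interface text tells. Its arguments: {"type":"object","properties":{"rot":{"type":"array","items":{"type":"array","items":{"type":"number"}}},"offset":{"type":"array","items":{"type":"array","items":{"type":"number"}}},"gripper":{"type":"array","items":{"type":"number"}},"newtons":{"type":"number"}},"required":["rot","offset","gripper"]}

```bash
mkdir -p pics; ls; python3 - <<'E'
from cell import readout, viewer, bot
import cv2,pickle
for n in("side","top"):
    f=viewer.grab_frame(n); pickle.dump(f,open(f"{n}0.pkl","wb"))
    cv2.imwrite(f"pics/{n}0.png",f["frame"][:,:,::-1]); print(n,{k:v for k,v in f.items() if k!="frame"})
print(readout.get_state(), bot.grasp_offset)
E
```

```text
pics
side {'fov_y': 49.68738357763141, 'cx': 316.3092321882286, 'cy': 199.55155867932277, 'rvec': array([ 2.36982837, -0.30057472,  0.10326446]), 'tvec': array([-0.47986849,  0.17494463,  1.44687123])}
top {'fov_y': 49.30174380034173, 'cx': 316.9490448445833, 'cy': 200.55576229066168, 'rvec': array([ 2.16265961, -2.12635594,  0.17848211]), 'tvec': array([-0.05644423,  0.49732692,  1.31261391])}
{'time_s': 0.1, 'joints': array([-1.36279741,  0.62929127,  0.03843529,  1.51824149, -0.02700722,
        0.99632551, -0.01998182]), 'joint_velocities': array([-4.06427714e-04, -2.40668017e-03,  1.04196268e-03, -3.77856110e-03,
       -4.67455367e-04,  3.48813837e-04, -1.21118154e-05]), 'tau': array([ 2.78406922e-03, -5.64531434e+01,  1.23029385e+00, -1.93974620e+01,
        1.12127163e-02,  5.33768543e-03,  2.48945184e-05]), 'position': array([0.17556588, 0.62526045, 0.23046497]), 'tcp_rot': array([ 1.36461037e-01,  9.90645053e-01, -8.66374533e-04, -1.15457449e-04]), 'contact_force': array([-0.32923507, -0.93452597,  0.07298362]), 'torque': array([ 0.02335067,  0.04842864, -0.01593367]), 'finger_force': 0.0, 'finger_gap': 1.0024155658294647} 0.0187
```

View pics/side0.png

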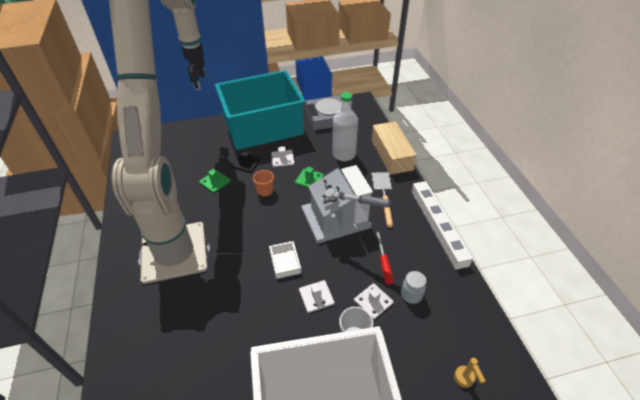

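View pics/top0.png

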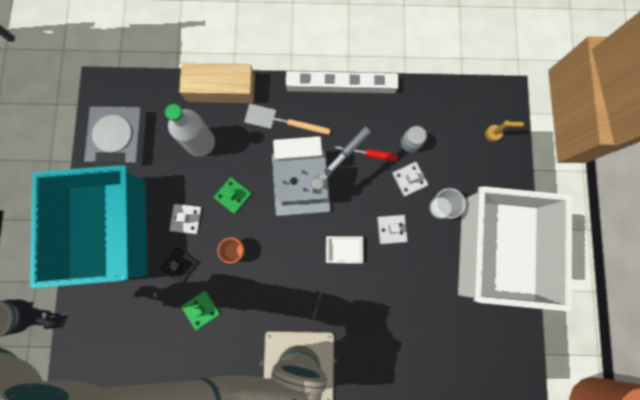

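The side and top views show three silver flanges, in the top view at (186,218), (392,229) and (410,179). The green ones at (232,195) and (200,311) and the black one at (180,263) are look-alikes. The hatch is at about (300,185), with the wrench running from (317,184) to (367,130). Next I'll check close crops of the candidates and the plate.

```bash
python3 - <<'E'
import cv2,pickle,numpy as np
t=pickle.load(open("top0.pkl","rb"))["frame"][:,:,::-1]; s=pickle.load(open("side0.pkl","rb"))["frame"][:,:,::-1]
def c(im,u,v,w,h,k): return cv2.resize(im[v:v+h,u:u+w],None,fx=k,fy=k,interpolation=cv2.INTER_CUBIC)
a=[c(t,166,198,44,44,6),c(t,370,207,44,44,6),c(t,388,157,44,44,6)]
b=[c(s,260,136,44,44,6),c(s,295,274,44,44,6),c(s,352,278,44,44,6)]
cv2.imwrite("pics/fl.png",np.vstack([np.hstack(a),np.hstack(b)]))
x=np.hstack([c(t,262,110,120,110,3.3),c(s,295,155,120,110,3.3)])
cv2.imwrite("pics/pl.png",x); print(x.shape)
E
```

```text
(363, 792, 3)
```

View pics/fl.png

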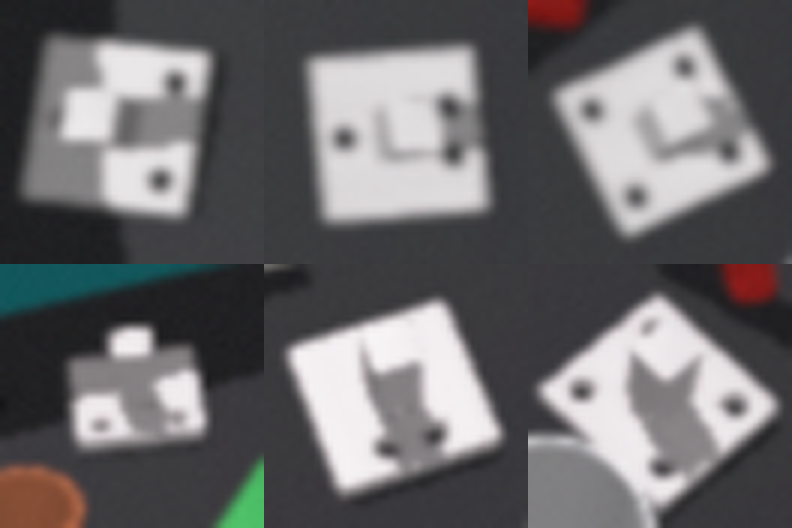

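View pics/pl.png

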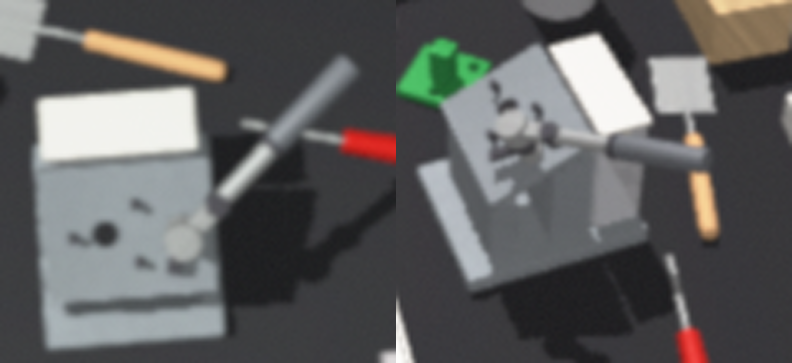

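The flange at top (186,218) is the match. It has two holes 52 mm apart on its right side (world -y) and one on its left, while (392,229) has a narrow pair and (410,179) has four holes. Next I'll check for lens distortion and fit the plate and flange poses.

```bash
cat > h.py <<'E'
import cv2,pickle,numpy as np
from scipy.spatial.transform import Rotation as R
K1=0.0
def load(n): return pickle.load(open(n,"rb"))
def cam(f):
    F=200/np.tan(np.radians(f["fov_y"]/2)); return np.array([[F,0,f["cx"]],[0,F,f["cy"]],[0,0,1.]])
def proj(f,P,D=None): return cv2.projectPoints(np.asarray(P,float).reshape(-1,1,3),f["rvec"],f["tvec"],cam(f),D)[0][:,0]
def unproj(f,uv,z,D=None):
    n=cv2.undistortPoints(np.asarray(uv,float).reshape(-1,1,2),cam(f),D)[:,0]
    Rm=cv2.Rodrigues(f["rvec"])[0]; C=-Rm.T@f["tvec"]; d=np.c_[n,np.ones(len(n))]@Rm
    return C+d*((z-C[2])/d[:,2])[:,None]
def plate(x,y,yaw): return R.from_euler("zy",[yaw,-25],degrees=False).as_matrix() if 0 else R.from_rotvec([0,0,yaw]).as_matrix()@R.from_euler("y",-25,degrees=True).as_matrix(), np.array([x,y,.145])
E
python3 - <<'E'
from h import *
t=load("top0.pkl"); g=cv2.cvtColor(t["frame"],cv2.COLOR_RGB2GRAY).astype(float)
def chk(us,vs,axis):
    P=[]
    if axis=='h':
        for u in us:
            c=g[vs[0]:vs[1],u]; k=np.argmax(-np.diff(c)); P.append((u,vs[0]+k))
    else:
        for v in vs:
            c=g[v,us[0]:us[1]]; k=np.argmax(np.abs(np.diff(c))); P.append((v,us[0]+k))
    P=np.array(P); p=np.polyfit(P[:,0],P[:,1],2); print(p, (P[:,1]-np.polyval(p,P[:,0])).std())
chk(range(95,520,5),(58,85),'h'); chk((515,560),range(90,180,4),'v')
chk((515,560),list(range(90,180,4))+list(range(310,390,4)),'v')
c=[(186,218),(392,229),(410,179)]; print(unproj(t,c,.01))
s=load("side0.pkl")
print(unproj(t,[(300,185)],.145))
for f in (t,s):
    Rm=cv2.Rodrigues(f["rvec"])[0]; print(-Rm.T@f["tvec"])
print(proj(t,[[0.7,0,0],[0,0,0]]),proj(s,[[.7,0,0],[0,0,0]]))
E
```

```text
[2.76407024e-05 1.12181241e-02 6.29206150e+01] 2.2968469320570324
[ 2.66445511e-03 -3.69212309e-01  5.37929630e+02] 7.981564634898598
[-7.91344116e-04  4.15811574e-01  4.96329486e+02] 7.402828987879801
[[ 0.4400648   0.36189383  0.01      ]
 [ 0.41651358 -0.28562743  0.01      ]
 [ 0.57799645 -0.34510601  0.01      ]]
[[0.52587863 0.00227592 0.145     ]]
[ 0.28775225 -0.03651596  1.37453284]
[ 0.26649643 -0.95896119  1.16777088]
[[303.09035481 141.06720676]
 [298.20838521 365.67864999]] [[371.37959769 211.90219628]
 [173.04090198 251.7825874 ]]
```

```bash
python3 - <<'E'
from h import *
from scipy.optimize import least_squares
def edge(g,p,q,w=8,n=80):
    p=np.array(p,float);q=np.array(q,float);d=(q-p)/np.linalg.norm(q-p);nn=np.array([-d[1],d[0]]);o=np.arange(-w,w+.01,.25);P=[]
    for a in np.linspace(0,1,n):
        X=(p+a*(q-p))[None]+o[:,None]*nn
        s=cv2.remap(g,X[:,0].astype(np.float32)[None],X[:,1].astype(np.float32)[None],cv2.INTER_LINEAR)[0]
        s=cv2.GaussianBlur(s[None],(9,1),0)[0]; k=np.argmax(np.abs(np.diff(s)))
        if abs(np.diff(s)[k])>3: P.append(X[k])
    return np.array(P)
t=load("top0.pkl"); s=load("side0.pkl")
for f,L in ((t,[((90,67),(180,69)),((256,70),(284,71)),((400,73),(524,76)),((527,80),(535,180)),((541,310),(547,385)),((81,70),(75,160)),((57,290),(50,385))]),
            (s,[((430,105),(555,395)) if 0 else ((470,268),(550,390)),((385,105),(410,140)),((103,160),(85,380))])):
    g=cv2.cvtColor(f["frame"],cv2.COLOR_RGB2GRAY).astype(np.float32)
    E=[edge(g,*l) for l in L]
    if f is t: G=[np.vstack(E[:3]),np.vstack(E[3:5]),np.vstack(E[5:7])]
    else: G=[np.vstack(E[:2]),E[2]]
    def r(k):
        o=[]
        for P in G:
            n=cv2.undistortPoints(P.reshape(-1,1,2).astype(float),cam(f),np.array([k[0],0,0,0]))[:,0]
            v=cv2.fitLine(n.astype(np.float32),cv2.DIST_HUBER,0,1e-4,1e-4).ravel()
            o+=list(436*((n-v[2:])@np.array([-v[1],v[0]])))
        return np.array(o)
    for k in (0,-.02,-.04,-.06,-.08,-.12):
        e=np.abs(r([k])); print(k,np.median(e),np.minimum(e,2).mean())
    print([len(x) for x in G])
E
```

```text
0 0.09322252266437765 0.11484803153229443
-0.02 0.17873048197879474 0.19746560031868324
-0.04 0.3037882854377295 0.341622664653103
-0.06 0.4599132382952794 0.5115564091807674
-0.08 0.6404989776353062 0.7000995402458114
-0.12 1.0842209228099646 1.0997784229187257
[240, 160, 145]
0 0.43927815353837596 0.7691587570928069
-0.02 0.416422027251784 0.800693494062298
-0.04 0.45413696231243633 0.839172557293875
-0.06 0.4982759909553527 0.8785687300707017
-0.08 0.5715993775076428 0.9224934189092079
-0.12 0.7523972746151133 1.014172888279695
[158, 68]
```

```bash
cat >> h.py <<'E'
from scipy.optimize import least_squares
def edgefit(fs,segs_of,p0,w=4,n=25,prior=None):
    """fit params so projected 3D segments lie on strongest image edges"""
    gs=[cv2.cvtColor(f["frame"],cv2.COLOR_RGB2GRAY).astype(np.float32) for f in fs]; p=np.array(p0,float)
    for it in range(5):
        obs=[]
        for i,f in enumerate(fs):
            for j,(A,B) in enumerate(segs_of(p,i)):
                for a in np.linspace(.08,.92,n):
                    X3=A+a*(B-A); c,e=proj(f,[X3,X3+.01*(B-A)]); d=(e-c)/np.linalg.norm(e-c); nn=np.array([-d[1],d[0]])
                    o=np.arange(-w,w+.01,.2); X=(c+o[:,None]*nn).astype(np.float32)
                    s=cv2.remap(gs[i],X[None,:,0],X[None,:,1],cv2.INTER_CUBIC)[0]; s=cv2.GaussianBlur(s[None],(11,1),1.5)[0]
                    D=np.abs(np.diff(s)); k=np.argmax(D)
                    if D[k]>2 and 2<k<len(D)-3: obs.append((i,j,a,c+(o[k]+.1)*nn,nn))
        def r(q):
            out=[]
            S=[segs_of(q,i) for i in range(len(fs))]
            for i in range(len(fs)):
                ob=[o for o in obs if o[0]==i]
                if ob:
                    P=proj(fs[i],[S[i][o[1]][0]+o[2]*(S[i][o[1]][1]-S[i][o[1]][0]) for o in ob])
                    out+=[(u-o[3])@o[4] for u,o in zip(P,ob)]
            return np.array(out)
        p=least_squares(r,p,loss="soft_l1",f_scale=.3).x; w=max(1.5,w*.7)
    return p,np.median(np.abs(r(p))),len(obs)
def rect(x0,x1,y0,y1,z): 
    c=np.array([[x0,y0,z],[x1,y0,z],[x1,y1,z],[x0,y1,z]]); return c
def flsegs(p,i=0,z=.01):
    c=rect(-.042,.042,-.042,.042,z)@R.from_rotvec([0,0,p[2]]).as_matrix().T+[p[0],p[1],0]
    return [(c[k],c[(k+1)%4]) for k in range(4)]
E
python3 - <<'E'
from h import *
t=load("top0.pkl"); s=load("side0.pkl")
for fs in ([t],[s],[t,s]): print(edgefit(fs,flsegs,[.440,.362,-.1]))
p=edgefit([t],flsegs,[.440,.362,-.1])[0]
o=unproj(t,[(293.6,180.6)],.145)[0]; print(o)
st=unproj(t,[(262+75/3.3,110+238/3.3),(262+140/3.3,110+207/3.3),(262+145/3.3,110+264/3.3)],.15); print(st)
yaw=.0
def draw(f,name,P,T,win,k):
    u,v,w,h=win; im=cv2.resize(f["frame"][v:v+h,u:u+w,::-1],None,fx=k,fy=k,interpolation=cv2.INTER_CUBIC)
    def q(X): return [tuple(int(a) for a in ((x-[u,v]+.5)*k)) for x in proj(f,X)]
    return im,q
x,y,yaw=o[0],o[1],np.arctan2(*(np.array([-1,1])*(st[1]-st[2])[[1,0]])) if 0 else np.arctan2((st[1]-st[2])[1],(st[1]-st[2])[0])
print(yaw)
M,T=plate(x,y,yaw); ims=[]
for f,win in ((t,(265,135,80,85)),(s,(300,160,80,85))):
    im,q=draw(f,"",M,T,win,5)
    W=lambda X:np.asarray(X)@M.T+T
    c=q(W(rect(-.06,.06,-.094,.055,0)))
    for a in range(4): cv2.line(im,c[a],c[(a+1)%4],(0,0,255),1)
    for sx,sy in ((.026,-.028),(-.026,-.028),(0,.028)):
        a,b=q(W([[sx,sy,0],[sx,sy,.016]])); cv2.line(im,a,b,(0,255,255),1)
    a,b=q(W([[0,-.066,0],[0,-.066,.056]])); cv2.line(im,a,b,(255,255,0),1)
    b0=rect(-.1,.1,-.085,.085,0)@R.from_rotvec([0,0,yaw]).as_matrix().T+[x,y,0]
    c=q(b0)
    for a in range(4): cv2.line(im,c[a],c[(a+1)%4],(0,255,0),1)
    ims.append(im)
cv2.imwrite("pics/ov.png",np.hstack(ims))
E
```

```text
(array([ 0.43856288,  0.36546642, -0.09315778]), np.float64(0.43202822135094), 100)
(array([ 0.44459154,  0.36340301, -0.10219006]), np.float64(0.3969279801943539), 95)
(array([ 0.44006712,  0.36482624, -0.10236989]), np.float64(0.5842245269486498), 169)
[0.53841926 0.02095151 0.145     ]
[[ 0.53249779  0.04597826  0.15      ]
 [ 0.56102234 -0.00979032  0.15      ]
 [ 0.51069199 -0.01514844  0.15      ]]
0.10605941417605115
```

View pics/ov.png

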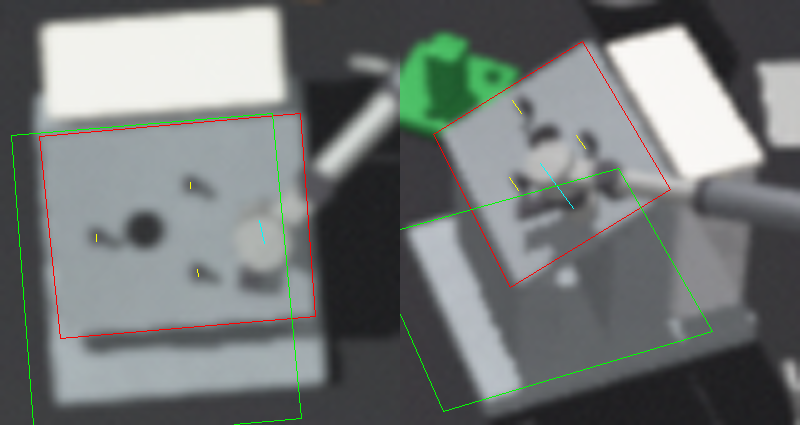

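```bash
cat >> h.py <<'E'
def plsegs(sel):
    def f(p,i):
        M,T=plate(*p[:3]); c=rect(-.06,.06,-.094,.055,0)@M.T+T
        return [(c[k],c[(k+1)%4]) for k in sel[i]]
    return f
E
cat > ov.py <<'E'
from h import *
import sys
def overlay(fs,wins,p,fl,k=5,out="pics/ov2.png",extra=None):
    ims=[]; M,T=plate(*p); W=lambda X:np.asarray(X)@M.T+T
    for f,(u,v,w,h) in zip(fs,wins):
        im=cv2.resize(f["frame"][v:v+h,u:u+w,::-1],None,fx=k,fy=k,interpolation=cv2.INTER_CUBIC)
        q=lambda X:[tuple(int(round(a)) for a in ((x-[u,v]+.5)*k)) for x in proj(f,X)]
        def poly(X,c):
            X=q(X)
            for a in range(len(X)): cv2.line(im,X[a],X[(a+1)%len(X)],c,1)
        if fl is None:
            poly(W(rect(-.06,.06,-.094,.055,0)),(0,0,255))
            th=np.linspace(0,6.28,20)
            for sx,sy in ((.026,-.028),(-.026,-.028),(0,.028)):
                for z,c in ((0,(0,255,255)),(.016,(0,255,0))): poly(W(np.c_[sx+.0045*np.cos(th),sy+.0045*np.sin(th),0*th+z]),c)
            poly(W(np.c_[.016*np.cos(th),-.066+.016*np.sin(th),0*th+.056]),(255,255,0))
        else:
            poly([a for a,b in flsegs(fl)],(0,0,255)); poly([a for a,b in flsegs(fl,z=0)],(0,0,255))
            poly(rect(-.013,.013,-.013,.013,.055)@R.from_rotvec([0,0,fl[2]]).as_matrix().T+[fl[0],fl[1],0],(0,255,0))
        ims.append(im)
    return np.hstack(ims)
E
python3 - <<'E'
from ov import *
t=load("top0.pkl"); s=load("side0.pkl")
p0=[.536,.018,.075]
for fs,sel in (([t],[[0,2,3]]),([s],[[2,3]]),([t,s],[[0,2,3],[2,3]]),([t],[[0,2]]),([t],[[3]])): print(edgefit(fs,plsegs(sel),p0,w=5))
p=edgefit([t,s],plsegs([[0,2,3],[2,3]]),p0,w=5)[0]
a=overlay([t,s],[(265,135,80,60),(300,160,80,60)],p,None)
b=overlay([t,s],[(146,190,80,60),(242,128,80,60)],p,[.440,.365,-.1])
cv2.imwrite("pics/ov2.png",np.vstack([a,b]))
E
```

```text
(array([0.52768912, 0.02374281, 0.07311889]), np.float64(0.22078198148451395), 64)
(array([ 0.53674138,  0.03295656, -0.14911223]), np.float64(0.3086400285481745), 39)
(array([0.52800155, 0.02372164, 0.04412108]), np.float64(0.31924274525043883), 82)
(array([537.22466019,  34.21119132,  -1.05182627]), np.float64(nan), 0)
(array([ 0.9029977 , -4.05979663,  0.10784116]), np.float64(nan), 0)
  return _methods._mean(a, axis=axis, dtype=dtype,
  ret = ret.dtype.type(ret / rcount)
```

View pics/ov2.png

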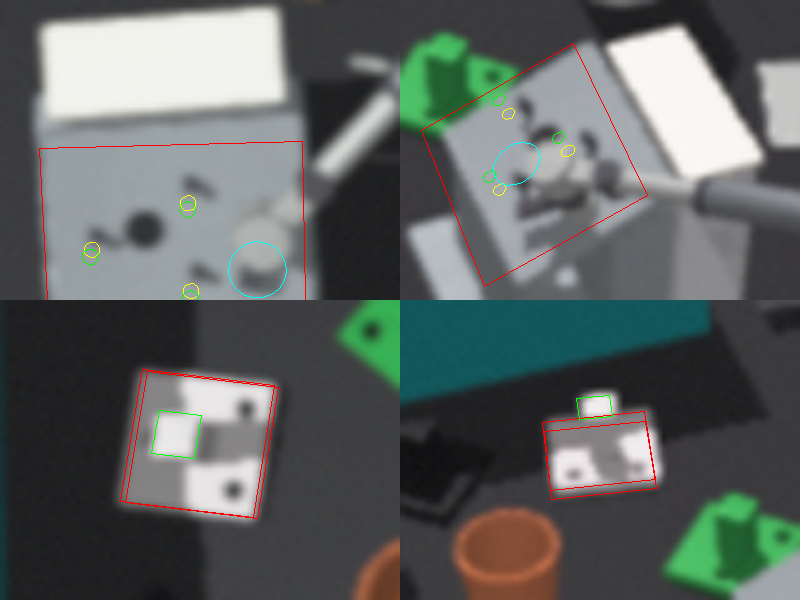

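The flange fit is good to about 1 px, but the plate fit locked onto the base and shadow, so I'll redo it. This time I'll take the yaw from the tank's level edges and fit the position edge by edge from a better start.

```bash
python3 - <<'E'
from ov import *
t=load("top0.pkl"); s=load("side0.pkl")
fs={"t":t,"s":s}
# yaw from box top edges (z=.166), top view
g=cv2.cvtColor(t["frame"],cv2.COLOR_RGB2GRAY).astype(np.float32)
def line(p,q,z,w=3):
    p=np.array(p)/5+[265,135]-.1;q=np.array(q)/5+[265,135]-.1;d=(q-p)/np.linalg.norm(q-p);n=np.array([-d[1],d[0]]);o=np.arange(-w,w+.01,.2);P=[]
    for a in np.linspace(.1,.9,30):
        X=(p+a*(q-p)+o[:,None]*n).astype(np.float32); v=cv2.GaussianBlur(cv2.remap(g,X[None,:,0],X[None,:,1],cv2.INTER_CUBIC),(11,1),1.5)[0]
        P.append(X[np.argmax(np.abs(np.diff(v)))])
    U=unproj(t,P,z); l=cv2.fitLine(U[:,:2].astype(np.float32),cv2.DIST_HUBER,0,1e-5,1e-5).ravel(); return np.arctan2(-l[0]*np.sign(l[1]),abs(l[1])), U.mean(0)
print("box rear",line((47,25),(273,9),.166)); print("box front",line((52,118),(282,101),.166)); print("base front",line((62,404),(320,384),.01))
# per-edge signed offsets at guess
p=np.array([.5395,.021,.1])
for n,f in fs.items():
    g=cv2.cvtColor(f["frame"],cv2.COLOR_RGB2GRAY).astype(np.float32)
    for k,(A,B) in enumerate(plsegs([[0,1,2,3]])(p,0)):
        r=[]
        for a in np.linspace(.1,.9,9):
            X3=A+a*(B-A);c,e=proj(f,[X3,X3+.01*(B-A)]);d=(e-c)/np.linalg.norm(e-c);nn=np.array([-d[1],d[0]]);o=np.arange(-5,5.01,.2)
            X=(c+o[:,None]*nn).astype(np.float32); v=cv2.GaussianBlur(cv2.remap(g,X[None,:,0],X[None,:,1],cv2.INTER_CUBIC),(11,1),1.5)[0]; D=np.abs(np.diff(v)); i=np.argmax(D); r.append(f"{o[i]+.1:.1f}({D[i]:.0f})")
        print(n,["y-","x+","y+","x-"][k],"n",nn.round(2),*r)
for n,f in fs.items():
    for i in range(3):
        q=p.copy(); e=[.01,.01,.1][i]; q[i]+=e
        print(n,i,(proj(f,[plate(*q)[0]@[0,.055,0]+plate(*q)[1]])-proj(f,[plate(*p)[0]@[0,.055,0]+plate(*p)[1]])).round(2))
E
```

```text
box rear (np.float32(0.10489878), array([0.66061358, 0.01373611, 0.166     ]))
box front (np.float32(0.10167023), array([0.60441247, 0.00832893, 0.166     ]))
base front (np.float32(0.10035391), array([ 0.46160312, -0.00514959,  0.01      ]))
t y- n [ 1.   -0.07] 0.7(8) 1.1(7) 1.3(4) -3.5(5) 0.9(8) -1.1(6) -1.5(6) 3.7(9) 0.7(9)
t x+ n [-0.08 -1.  ] 2.5(11) 2.5(10) 2.5(11) 2.7(10) 2.3(10) 2.5(11) 2.7(10) 2.5(11) 2.7(8)
t y+ n [-0.99  0.1 ] 0.7(7) 1.1(7) 1.5(7) 1.3(7) 1.5(7) 1.1(7) 2.1(8) 1.9(7) 2.1(7)
t x- n [0.08 1.  ] 3.7(4) 3.9(7) 3.7(7) 3.9(7) 0.1(7) 0.7(6) 4.3(7) 0.5(7) 4.1(7)
s y- n [0.52 0.85] 0.3(7) -3.9(6) 2.3(7) 2.1(2) 2.3(2) 0.5(7) -4.1(7) 0.7(6) -2.7(5)
s x+ n [ 0.86 -0.5 ] 3.3(12) 3.3(12) 3.1(13) 3.3(12) 3.3(12) 3.3(13) 3.1(13) 2.9(15) 1.3(9)
s y+ n [-0.53 -0.85] -0.5(10) -0.5(9) -0.1(9) -0.5(9) -3.3(6) 2.1(2) -0.1(6) -0.5(8) 0.1(8)
s x- n [-0.9   0.44] -1.1(10) -0.9(10) -1.1(7) -0.9(8) -1.3(7) -1.5(7) -1.1(7) -1.3(7) -1.1(8)
t 0 [[ 0.11 -3.41]]
t 1 [[-3.48 -0.06]]
t 2 [[0.23 1.86]]
s 0 [[ 2.83 -0.52]]
s 1 [[-0.74 -1.95]]
s 2 [[-1.48  0.44]]
```

The tank yaw is 0.102. The side camera reads about 5 mm more in x than the top one for both flange and plate, so plate-minus-flange agrees between the views: dx about 0.099, dy about -0.343. Gripping the flange along its x will also show the true camera bias. Next I'll work out the reach.

```bash
cat > mv.py <<'E'
from h import *
from cell import readout
def tool(axis_y,axis_z):  # columns x,y,z
    y=np.array(axis_y,float);z=np.array(axis_z,float); return np.c_[np.cross(y,z),y,z]
def fl_tool(yaw): return tool([np.cos(yaw),np.sin(yaw),0],[0,0,-1])
def pl_tool(yaw):
    M,_=plate(0,0,yaw); return tool(M[:,0],-M[:,2])
def need(P,Rt,show=True):
    s=readout.get_state(); Rc=R.from_quat(s["tcp_rot"]).as_matrix()
    print("t",round(s["time_s"],2),"pos",s["position"].round(4),"F",s["contact_force"].round(1),"gap",round(s["finger_gap"],3),"grip",round(s["finger_force"],1))
    print("rot(tool) deg",np.degrees(R.from_matrix(Rc.T@Rt).as_rotvec()).round(2),"rad",R.from_matrix(Rc.T@Rt).as_rotvec().round(4))
    d=np.asarray(P)-s["position"]; print("off mm in current tool",(Rc.T@d*1e3).round(1),"in target tool",(Rt.T@d*1e3).round(1))
E
python3 - <<'E'
from mv import *
need([.4415,.3645,.15],fl_tool(-.098))
E
```

```text
t 0.1 pos [0.1756 0.6253 0.2305] F [-0.3 -0.9  0.1] gap 1.002 grip 0.0
rot(tool) deg [-8.000e-02  7.000e-02  7.993e+01] rad [-1.400e-03  1.200e-03  1.395e+00]
off mm in current tool [-326.5 -179.    80.8] in target tool [-233.5  290.2   80.5]
```

Request:
servo_tool(rot=[[0, 0, 0], [0, 0, 0], [0, 0, 0], [0, 0, 0], [0, 0, 0], [0, 0, 0], [0, 0, 0], [0, 0, 0.17], [0, 0, 0.17], [0, 0, 0.17]], offset=[[-46.6, -25.5, 0], [-46.6, -25.5, 0], [-46.6, -25.5, 0], [-46.6, -25.5, 0], [-46.6, -25.5, 0], [-46.6, -25.5, 0], [-46.6, -25.5, 0], [0, 0, 0], [0, 0, 0], [0, 0, 0]], gripper=[0, 0, 0, 0, 0, 0, 0, 0, 0, 0])

```text
time_s: 1.35
position: [0.4414, 0.3653, 0.2309]
tcp_rot: [0.385, 0.923, -0.0, -0.0]
contact_force: [-1.2, -0.5, 0.1]
finger_gap: 1.003
finger_force: 0.0
```

Request:
servo_tool(rot=[[0, 0, 0.17], [0, 0, 0.17], [0, 0, 0.17], [0, 0, 0.17], [0, 0, 0.17], [0, 0, 0], [0, 0, 0]], offset=[[0, 0, 0], [0, 0, 0], [0, 0, 20], [0, 0, 30], [0, 0, 30], [0, 0, 0], [0, 0, 0]], gripper=[0, 0, 0, 0, 0, 0, 0])

```text
time_s: 2.22
position: [0.442, 0.366, 0.152]
tcp_rot: [0.728, 0.685, 0.0, 0.0]
contact_force: [0.4, 0.3, 0.0]
finger_gap: 1.004
finger_force: 0.0
```

```bash
python3 - <<'E'
from mv import *
need([.4415,.3645,.02],fl_tool(-.098))
E
```

```text
t 2.23 pos [0.442 0.366 0.152] F [0.4 0.3 0. ] gap 1.004 grip 0.0
rot(tool) deg [ 0.04 -0.03  2.16] rad [ 0.0007 -0.0006  0.0377]
off mm in current tool [ -1.6  -0.5 132. ] in target tool [ -1.6  -0.3 132. ]
```

Request:
servo_tool(rot=[[0, 0, 0.038], [0, 0, 0], [0, 0, 0], [0, 0, 0], [0, 0, 0], [0, 0, 0], [0, 0, 0], [0, 0, 0], [0, 0, 0], [0, 0, 0]], offset=[[-1.5, -0.5, 40], [0, 0, 40], [0, 0, 30], [0, 0, 15], [0, 0, 7], [0, 0, 0], [0, 0, 0], [0, 0, 0], [0, 0, 0], [0, 0, 0]], gripper=[0, 0, 0, 0, 0, 0, 80, 255, 255, 255], newtons=60)

```text
time_s: 3.48
position: [0.4411, 0.3645, 0.0197]
tcp_rot: [0.742, 0.671, 0.0, -0.0]
contact_force: [-0.1, -0.4, 3.8]
finger_gap: 0.299
finger_force: 60.3
```

Request:
servo_tool(rot=[[0, 0, 0], [0, 0, 0], [0, 0, 0]], offset=[[0, 0, 0], [0, 0, 0], [0, 0, 0]], gripper=[255, 255, 255])

```text
time_s: 3.85
position: [0.4411, 0.3646, 0.0198]
tcp_rot: [0.742, 0.671, 0.0, -0.0]
contact_force: [-0.8, -0.4, 5.3]
finger_gap: 0.298
finger_force: 60.4
```

```bash
python3 - <<'E'
from mv import *
from cell import viewer
need([.4415,.3645,.02],fl_tool(-.098))
fs=[]
for n in("top","side"):
    f=viewer.grab_frame(n); pickle.dump(f,open(f"{n}1.pkl","wb")); fs.append(f)
for f in fs+[load("top0.pkl"),load("side0.pkl")]: print(edgefit([f],flsegs,[.4415,.3645,-.098],w=3))
E
```

```text
t 3.85 pos [0.4411 0.3646 0.0198] F [-0.8 -0.4  5.3] gap 0.298 grip 60.4
rot(tool) deg [ 0.02 -0.04 -0.17] rad [ 0.0004 -0.0007 -0.0029]
off mm in current tool [-0.   0.4 -0.2] in target tool [-0.   0.4 -0.2]
(array([ 0.43861234,  0.36296731, -0.10417833]), np.float64(0.3021260080908533), 68)
(array([ 0.44373641,  0.35471101, -0.10521962]), np.float64(0.2056079057134541), 76)
(array([ 0.43869215,  0.36547286, -0.09084588]), np.float64(0.4223509078996229), 100)
(array([ 0.44457755,  0.36330287, -0.10099511]), np.float64(0.3849107765266346), 95)
```

```bash
python3 - <<'E'
from ov import *
t=load("top0.pkl"); s=load("side0.pkl")
for f,b,n,sel in ((t,[-.0025,.001],"t",[0,2,3]),(s,[.003,-.0012],"s",[2,3,0])):
    g=cv2.cvtColor(f["frame"],cv2.COLOR_RGB2GRAY).astype(np.float32)
    p=np.array([.5403+b[0],.0215+b[1],.102])
    for k,(A,B) in enumerate(plsegs([sel])(p,0)):
        r=[]
        for a in np.linspace(.06,.94,15):
            X3=A+a*(B-A);c,e=proj(f,[X3,X3+.01*(B-A)]);d=(e-c)/np.linalg.norm(e-c);nn=np.array([-d[1],d[0]]);o=np.arange(-2,2.01,.2)
            X=(c+o[:,None]*nn).astype(np.float32); v=cv2.GaussianBlur(cv2.remap(g,X[None,:,0],X[None,:,1],cv2.INTER_CUBIC),(5,1),1)[0]; D=np.diff(v); i=np.argmax(np.abs(D)); r.append(f"{o[i]+.1:.1f}({D[i]:.0f})")
        print(n,["y-","x+","y+","x-"][sel[k]],nn.round(2),*r)
k=8
def ov(f,b,win): return overlay([f],[win],[.5403+b[0],.0215+b[1],.102],None,k=k)
a=ov(t,[-.0025,.001],(268,152,50,60)); c=ov(s,[.003,-.0012],(305,165,50,60))
cv2.imwrite("pics/ov3.png",np.hstack([a,c]))
E
```

```text
t y- [ 1.   -0.07] 1.1(-9) 1.3(-9) 1.5(-9) 1.5(-5) 0.9(-4) 1.1(-4) 1.3(-5) 1.5(-7) 1.5(-7) -0.5(-6) -1.1(-6) 0.1(-6) 1.3(-9) 1.5(-9) 0.7(-9)
t y+ [-0.99  0.1 ] 0.1(-7) 0.3(-7) 0.5(-8) -0.1(-8) 0.3(-8) 0.5(-7) 0.7(-8) 0.9(-7) 1.1(-7) 1.5(-8) 0.9(-8) 1.1(-8) 1.3(-7) 1.5(-7) 0.9(-8)
t x- [0.08 1.  ] 0.1(1) -0.7(-6) -0.5(-6) -0.3(-7) -0.1(-7) -0.7(-6) -0.5(-7) -0.3(-7) -0.1(-7) 0.1(-6) -0.5(-7) -0.3(-8) 0.1(-8) -0.5(-6) -0.5(-6)
s y+ [-0.53 -0.85] 0.7(-10) -0.1(-11) 0.1(-11) 0.3(-11) 0.3(-12) 0.5(-10) -0.1(-10) -0.1(-6) 0.1(-3) 0.3(-2) 0.1(-3) 0.5(-8) 0.3(-9) 0.1(-8) 0.3(-7)
s x- [-0.89  0.45] -0.3(-11) 0.3(-10) 0.3(-10) 0.3(-9) 0.1(-8) 0.1(-9) 0.1(-9) 0.1(-8) 0.1(-8) 0.1(-8) 0.1(-8) 0.1(-8) 0.1(-8) 0.1(-8) 0.1(-8)
s y- [0.52 0.85] -0.1(-7) -0.3(-7) -0.3(-7) 1.5(8) 1.5(2) 1.5(-2) 0.9(-1) 1.1(-2) 0.1(-8) 0.1(-7) -0.3(-7) -0.1(-8) -0.1(-7) -1.7(-2) -0.5(-5)
```

View pics/ov3.png

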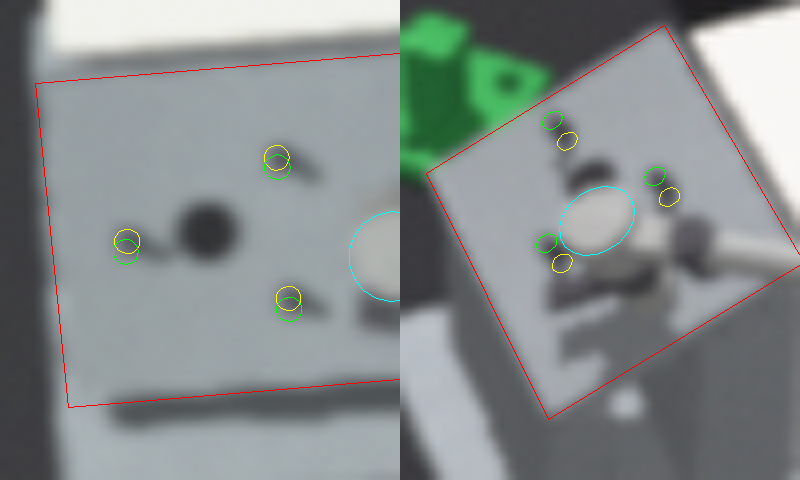

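The overlay now agrees with studs, bolt head and plate edges in both views, so the plate is at about (0.5405, 0.022) with yaw 0.102. Gripping the flange gave the camera biases: top -2.5 mm and side +3 mm in x. I'll lift and work out the transfer.

Request:
servo_tool(rot=[[0, 0, 0], [0, 0, 0], [0, 0, 0], [0, 0, 0], [0, 0, 0], [0, 0, 0], [0, 0, 0]], offset=[[0, 0, -15], [0, 0, -45], [0, 0, -55], [0, 0, -60], [0, 0, -60], [0, 0, -15], [0, 0, 0]], gripper=[255, 255, 255, 255, 255, 255, 255])

```text
time_s: 4.82
position: [0.4407, 0.3643, 0.2699]
tcp_rot: [0.742, 0.671, 0.0, -0.0]
contact_force: [0.4, 0.6, -2.6]
finger_gap: 0.295
finger_force: 59.7
```

```bash
cat >> mv.py <<'E'
PX,PY,PYAW=.5405,.022,.102
M,T=plate(PX,PY,PYAW)
def at(h,dx=0,dy=0): return T+M@np.array([dx,dy,.0198+h])
E
python3 - <<'E'
from mv import *
need(at(.08),pl_tool(PYAW)); print(at(.08))
E
```

```text
t 4.83 pos [0.4407 0.3643 0.2699] F [ 0.4  0.6 -2.6] gap 0.295 grip 59.7
rot(tool) deg [-24.89   2.48 -11.45] rad [-0.4344  0.0432 -0.1998]
off mm in current tool [-339.1   92.5   34.1] in target tool [-350.7    5.7   40.6]
[0.49854191 0.01770537 0.23544952]
```

Request:
servo_tool(rot=[[0, 0, 0], [0, 0, 0], [0, 0, 0], [0, 0, 0], [0, 0, 0], [0, 0, 0], [0, 0, 0], [0, 0, 0], [-0.1086, 0.0108, -0.05], [-0.1086, 0.0108, -0.05]], offset=[[-30, 8, 0], [-46, 13, 0], [-50, 14, 0], [-50, 14, 0], [-50, 14, 0], [-50, 14, 0], [-43, 11, 0], [-20, 4.5, 0], [0, 0, 0], [0, 0, 0]], gripper=[255, 255, 255, 255, 255, 255, 255, 255, 255, 255])

```text
time_s: 6.08
position: [0.4971, 0.0172, 0.2668]
tcp_rot: [0.703, 0.703, 0.079, 0.073]
contact_force: [-0.3, 1.2, -2.3]
finger_gap: 0.298
finger_force: 60.0
```

Request:
servo_tool(rot=[[-0.1086, 0.0108, -0.05], [-0.1086, 0.0108, -0.05], [0, 0, 0], [0, 0, 0], [0, 0, 0]], offset=[[0, 0, 0], [0, 0, 0], [0, 0, 0], [0, 0, 0], [0, 0, 0]], gripper=[255, 255, 255, 255, 255])

```text
time_s: 6.7
position: [0.4998, 0.0178, 0.2692]
tcp_rot: [0.654, 0.725, 0.16, 0.145]
contact_force: [0.0, 0.1, -1.8]
finger_gap: 0.293
finger_force: 60.1
```

```bash
python3 - <<'E'
from mv import *
need(at(.03),pl_tool(PYAW))
E
```

```text
t 6.7 pos [0.4998 0.0178 0.2692] F [ 0.   0.1 -1.8] gap 0.293 grip 60.1
rot(tool) deg [-0.07  0.08  0.03] rad [-0.0011  0.0013  0.0005]
off mm in current tool [  0.1 -15.3  80.1] in target tool [ -0.  -15.4  80.1]
```

Request:
servo_tool(rot=[[0, 0, 0], [0, 0, 0], [0, 0, 0], [0, 0, 0], [0, 0, 0]], offset=[[0, -5, 25], [0, -6, 35], [0, -4.3, 20], [0, 0, 0], [0, 0, 0]], gripper=[255, 255, 255, 255, 255])

```text
time_s: 7.32
position: [0.5122, 0.0236, 0.219]
tcp_rot: [0.656, 0.726, 0.159, 0.134]
contact_force: [0.4, -0.2, -1.8]
finger_gap: 0.298
finger_force: 60.3
```

```bash
python3 - <<'E'
from ov import *
from mv import *
from cell import viewer
need(at(.018),pl_tool(PYAW))
s=readout.get_state()
# held flange top-face edges, predicted vs image, per camera with biases
for n,b in(("top",[-.0025,.001,0]),("side",[.003,-.0012,0])):
    f=viewer.grab_frame(n); pickle.dump(f,open(f"{n}2.pkl","wb"))
    g=cv2.cvtColor(f["frame"],cv2.COLOR_RGB2GRAY).astype(np.float32)
    Rc=R.from_quat(s["tcp_rot"]).as_matrix(); F=np.c_[Rc[:,1],Rc[:,0],-Rc[:,2]]; O=s["position"]+Rc[:,2]*.0198
    im=cv2.resize(f["frame"][150:210,(265 if n=="top" else 300):][:,:80,::-1],None,fx=5,fy=5,interpolation=cv2.INTER_CUBIC)
    c=rect(-.042,.042,-.042,.042,.01)@F.T+O+b
    q=((proj(f,c)-[265 if n=="top" else 300,150]+.5)*5).round().astype(int); cv2.polylines(im,[q],True,(0,0,255),1)
    q=((proj(f,(rect(-.042,.042,-.042,.042,0)@F.T+O+b))-[265 if n=="top" else 300,150]+.5)*5).round().astype(int); cv2.polylines(im,[q],True,(0,255,0),1)
    cv2.imwrite(f"_{n}.png",im)
cv2.imwrite("pics/held.png",np.hstack([cv2.imread("_top.png"),cv2.imread("_side.png")]))
E
```

```text
t 7.33 pos [0.5122 0.0236 0.219 ] F [ 0.4 -0.2 -1.8] gap 0.298 grip 60.3
rot(tool) deg [-0.99 -0.8  -0.23] rad [-0.0172 -0.014  -0.0041]
off mm in current tool [-5.1 -5.2 41.1] in target tool [-4.5 -5.9 41.1]
```

View pics/held.png

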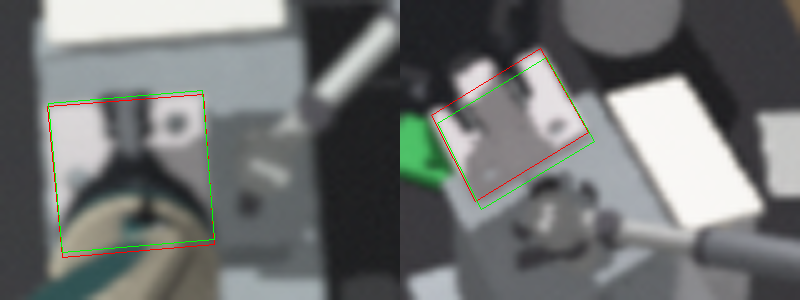

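The held flange matches the prediction in both views. The arm stopped short, though, with the tool tilted about 1 degree, so I'll check the joint limits.

```bash
python3 - <<'E'
from mv import *
s=readout.get_state(); print(s["joints"].round(3),s["joint_velocities"].round(3)); need(at(.018),pl_tool(PYAW))
E
```

```text
[-0.46   0.351  0.492  2.297 -1.1    0.233  1.118] [ 0.002 -0.004 -0.001  0.004  0.002 -0.002  0.011]
t 7.42 pos [0.5121 0.0235 0.2193] F [-0.5 -0.4 -1.8] gap 0.3 grip 60.3
rot(tool) deg [-0.96 -0.81 -0.19] rad [-0.0167 -0.0142 -0.0032]
off mm in current tool [-5.  -5.2 41.5] in target tool [-4.4 -5.9 41.5]
```

Joints 5 and 6 are at their limits: the elbow swivelled to the side where joint 5 has only -1.1 rad. The other side (j3<0, j5>0) has plenty of range. I'll back off, go vertical, tilt the tool to the right to bring the wrist over to that side, then tilt forward again.

Request:
servo_tool(rot=[[0, 0, 0], [0, 0, 0], [0.145, 0, 0], [0.145, 0, 0], [0.145, 0, 0], [0, 0, 0], [0, 0, 0]], offset=[[0, 0, -40], [0, 0, -50], [0, 0, 0], [0, 0, 0], [0, 0, 0], [0, 0, 0], [0, 0, 0]], gripper=[255, 255, 255, 255, 255, 255, 255])

```text
time_s: 8.3
position: [0.4792, 0.0202, 0.2931]
tcp_rot: [0.668, 0.744, -0.0, -0.009]
contact_force: [-0.2, -0.4, -2.7]
finger_gap: 0.296
finger_force: 60.5
```

```bash
python3 - <<'E'
from mv import *
s=readout.get_state(); print(s["joints"].round(3)); need(at(.1),pl_tool(PYAW))
E
```

```text
[-0.775  0.475  1.013  1.898 -0.475  1.048  0.551]
t 8.3 pos [0.4792 0.0202 0.2931] F [-0.2 -0.4 -2.7] gap 0.296 grip 60.5
rot(tool) deg [-25.75  -0.83   0.19] rad [-0.4495 -0.0145  0.0033]
off mm in current tool [-5.1 11.  39.3] in target tool [-4.5 -7.1 40.3]
```

```bash
cat > kin.py <<'E'
from h import *
import itertools
D=[([-1.36279741,.62929127,.03843529,1.51824149,-.02700722,.99632551,-.01998182],[.17556588,.62526045,.23046497],[.136461,.990645,-.000866,-.000115]),
([-0.46,.351,.492,2.297,-1.1,.233,1.118],[.5121,.0235,.2193],[.656,.726,.159,.134]),
([-0.775,.475,1.013,1.898,-.475,1.048,.551],[.4792,.0202,.2931],[.668,.744,0,-.009])]
def fk(q,s,c0,c7,L):
    h,l1,l2,l3,e1,e2,w=L
    T=R.from_rotvec([0,0,s[0]*q[0]+c0]); p=np.array([0,0,h]); 
    T=T*R.from_rotvec([0,q[1],0]); p=p+T.apply([e1,0,l1])
    T=T*R.from_rotvec([0,0,s[1]*q[2]])*R.from_rotvec([0,q[3],0]); p=p+T.apply([e2,0,l2])
    T=T*R.from_rotvec([0,0,s[2]*q[4]])*R.from_rotvec([0,q[5],0]); p=p+T.apply([w,0,l3])
    return p,T*R.from_rotvec([0,0,s[3]*q[6]+c7])
E
python3 - <<'E'
from kin import *
for s in itertools.product([1,-1],repeat=4):
    def r(x): return np.concatenate([(R.from_quat(d[2]).inv()*fk(d[0],s,x[0],x[1],[0]*7)[1]).as_rotvec() for d in D])
    b=min((least_squares(r,[a,c]) for a in (0,) for c in (0,1.57,3.14,-1.57)),key=lambda o:o.cost)
    if b.cost<.05: print(s,b.x.round(3),b.cost)
E
```

```text
(-1, -1, -1, -1) [-1.00e-03  1.57e+00] 1.946697401733134e-06
```

```bash
python3 - <<'E'
from kin import *
s=(-1,)*4
def r(L): return np.concatenate([fk(d[0],s,0,np.pi/2,L)[0]-d[1] for d in D])*1e3
for pri in (0,):
    b=least_squares(r,[.3,.4,.4,.25,0,0,0]); print(b.x.round(4),np.abs(b.fun).max())
f=lambda x:r([x[0],x[1],x[2],x[3],0,0,0]); b=least_squares(f,[.3,.4,.4,.25]); print(b.x.round(4),np.abs(b.fun).max())
f=lambda x:r([x[0],x[1],x[2],x[3],x[4],-x[4],0]); b=least_squares(f,[.3,.4,.4,.25,0]); print(b.x.round(4),np.abs(b.fun).max())
f=lambda x:r([x[0],x[1],x[2],x[3],x[4],x[5],0]); b=least_squares(f,[.3,.4,.4,.25,0,0]); print(b.x.round(4),np.abs(b.fun).max())
E
```

```text
[ 0.4025  0.5234  0.3896  0.374  -0.0021  0.008  -0.021 ] 26.065297969377315
[0.4089 0.5121 0.412  0.3595] 26.75096070274638
[ 0.4162  0.5581  0.419   0.3991 -0.0203] 25.354611488823426
[ 0.382   0.5815  0.4136  0.4037 -0.0374  0.0106] 25.40789761968601
```

```bash
cat >> kin.py <<'E'
S=(-1,)*4
def fk2(q,L):
    h,l1,l2,l3,e1,e2,w,ya,yb,yc,yd=L
    T=R.from_rotvec([0,0,-q[0]]); p=T.apply([0,ya,h]); T=T*R.from_rotvec([0,q[1],0]); p=p+T.apply([e1,yb,l1])
    T=T*R.from_rotvec([0,0,-q[2]])*R.from_rotvec([0,q[3],0]); p=p+T.apply([e2,yc,l2])
    T=T*R.from_rotvec([0,0,-q[4]])*R.from_rotvec([0,q[5],0]); p=p+T.apply([w,yd,l3])
    return p,T*R.from_rotvec([0,0,-q[6]+np.pi/2])
def fitL(D,reg=.05):
    x0=np.array([.4,.45,.4,.3,0,0,0,0,0,0,0])
    r=lambda x:np.r_[np.concatenate([fk2(d[0],x)[0]-d[1] for d in D])*1e3,reg*(x-x0)*1e3*np.array([.2]*4+[1]*7)]
    b=least_squares(r,x0); return b.x,np.abs(b.fun[:3*len(D)]).max()
LO=np.array([-3.06,-.37,-1.25,.18,-1.1,.23,-2.94]);HI=np.array([3.06,2.12,1.32,2.47,4.24,1.98,2.94])
def ik(P,Rt,q0,L,fix3=None,wt=.02):
    def r(q):
        p,T=fk2(q,L); o=np.r_[(p-P)*10,(R.from_matrix(Rt).inv()*T).as_rotvec()*2]
        return np.r_[o,wt*.01*(q-q0)] if fix3 is None else np.r_[o,(q[2]-fix3)*5]
    b=least_squares(r,np.clip(q0,LO+.01,HI-.01),bounds=(LO,HI)); return b.x,np.abs(r(b.x)[:6]).max()
E
python3 - <<'E'
from kin import *
from mv import at,pl_tool,PYAW
for reg in(.01,.05,.2):
    L,e=fitL(D,reg); print(L.round(3),e)
L,_=fitL(D,.05)
for h in (.03,0):
  for f3 in np.arange(-1.2,1.3,.2):
    best=min((ik(at(h),pl_tool(PYAW),np.array(q0),L,f3) for q0 in ([-.5,.4,f3,2.2,-.8,.4,1],[.5,.4,f3,2.2,.8,.4,-.5],[.5,.4,f3,2.2,2.5,.4,-2])),key=lambda o:o[1])
    print(h,round(f3,1),best[0].round(2),round(best[1],4))
E
```

```text
[ 0.348  0.544  0.381  0.346  0.009 -0.001 -0.002 -0.005 -0.005 -0.017
 -0.002] 0.003113887991068598
[ 0.349  0.544  0.381  0.346  0.009 -0.001 -0.003 -0.005 -0.005 -0.017
 -0.002] 0.07383409462835555
[ 0.354  0.543  0.381  0.35   0.008 -0.    -0.003 -0.005 -0.005 -0.014
 -0.004] 0.6716143052507006
0.03 -1.2 [ 0.73  0.65 -1.2   2.3   1.53  0.66 -1.48] 0.0
0.03 -1.0 [ 0.62  0.55 -1.    2.31  1.53  0.49 -1.49] 0.0
0.03 -0.8 [ 0.5   0.48 -0.8   2.31  1.53  0.36 -1.5 ] 0.0
0.03 -0.6 [ 0.37  0.44 -0.6   2.32  1.54  0.25 -1.51] 0.0
0.03 -0.4 [ 0.17  0.41 -0.4   2.32  1.59  0.23 -1.61] 0.0962
0.03 -0.2 [ 0.02  0.41 -0.2   2.4   2.44  0.23 -2.46] 0.1579
0.03 -0.0 [-0.12  0.41 -0.    2.42  2.93  0.23 -2.94] 0.1984
0.03 0.2 [-0.16  0.4   0.2   2.26 -1.1   0.23  1.18] 0.1672
0.03 0.4 [-0.37  0.41  0.4   2.27 -1.1   0.23  1.13] 0.1086
0.03 0.6 [-0.55  0.44  0.6   2.26 -1.1   0.27  1.1 ] 0.1306
0.03 0.8 [-0.68  0.49  0.8   2.23 -1.1   0.38  1.09] 0.1829
0.03 1.0 [-0.81  0.57  0.99  2.2  -1.1   0.52  1.08] 0.2459
0.03 1.2 [-0.91  0.67  1.19  2.16 -1.1   0.68  1.07] 0.3232
0 -1.2 [ 0.7   0.75 -1.2   2.3   1.63  0.73 -1.55] 0.0
0 -1.0 [ 0.6   0.64 -1.    2.3   1.66  0.56 -1.59] 0.0
0 -0.8 [ 0.48  0.57 -0.8   2.3   1.7   0.41 -1.65] 0.0
0 -0.6 [ 0.35  0.51 -0.6   2.31  1.77  0.29 -1.73] 0.0
0 -0.4 [ 0.2   0.48 -0.4   2.32  1.97  0.23 -1.95] 0.0406
0 -0.2 [ 0.04  0.48 -0.2   2.37  2.56  0.23 -2.56] 0.1128
0 -0.0 [-0.11  0.48 -0.    2.39  2.93  0.23 -2.94] 0.1386
0 0.2 [-0.17  0.47  0.2   2.23 -1.1   0.23  1.17] 0.1597
0 0.4 [-0.37  0.48  0.4   2.23 -1.1   0.23  1.11] 0.1737
0 0.6 [-0.54  0.52  0.6   2.22 -1.1   0.29  1.07] 0.204
0 0.8 [-0.68  0.57  0.79  2.19 -1.1   0.41  1.06] 0.2633
0 1.0 [-0.8   0.65  0.99  2.15 -1.1   0.56  1.05] 0.3336
0 1.2 [-0.89  0.76  1.19  2.11 -1.1   0.73  1.03] 0.4181
```

```bash
cat > sim.py <<'E'
from kin import *
L,_=fitL(D,.05)
def jac(q):
    p0,T0=fk2(q,L); J=np.zeros((6,7))
    for i in range(7):
        d=q.copy(); d[i]+=1e-5; p,T=fk2(d,L); J[:3,i]=(p-p0)/1e-5; J[3:,i]=(T*T0.inv()).as_rotvec()/1e-5
    return J,p0,T0
VM=.7*np.array([2.57,2.57,3.14,3.14,3.14,3.14,3.14])/8
def solve(q,P,T,lam=.02,n=12):
    q=q.copy(); act=np.ones(7,bool)
    for _ in range(n):
        J,p,R0=jac(q); e=np.r_[P-p,(T*R0.inv()).as_rotvec()]
        if np.abs(e).max()<2e-4: break
        act=np.ones(7,bool)
        for _ in range(4):
            Ja=J*act; dq=Ja.T@np.linalg.solve(Ja@Ja.T+lam**2*np.eye(6)*.01,e)
            bad=act&(((q+dq)<LO+1e-3)&(dq<0)|((q+dq)>HI-1e-3)&(dq>0))
            if not bad.any(): break
            act&=~bad
        q=np.clip(q+dq*min(1,.3/np.abs(dq).max()),LO,HI)
    return q
def run(q,rows,P=None,T=None):
    if P is None: P,T=fk2(q,L)
    for r,o in rows:
        P=P+T.apply(np.array(o)/1e3); T=T*R.from_rotvec(r); q1=solve(q,P,T); q=q+(q1-q)*min(1,(VM/np.maximum(np.abs(q1-q),1e-9)).min())
        p,t=fk2(q,L); 
        P,T=p,t   # unreached is not made up
    return q
E
python3 - <<'E'
from sim import *
q=np.array(D[0][0]); Z=[0,0,0]
rows=[(Z,[-46.6,-25.5,0])]*7+[([0,0,.17],Z)]*5+[([0,0,.17],[0,0,20])]+[([0,0,.17],[0,0,30])]*2+[([0,0,.038],[-1.5,-.5,40]),(Z,[0,0,40]),(Z,[0,0,30]),(Z,[0,0,15]),(Z,[0,0,7])]
q=run(q,rows); print("grasp",q.round(2))
rows=[(Z,[0,0,-15]),(Z,[0,0,-45]),(Z,[0,0,-55]),(Z,[0,0,-60]),(Z,[0,0,-60]),(Z,[0,0,-15]),(Z,[-30,8,0]),(Z,[-46,13,0])]+[(Z,[-50,14,0])]*4+[(Z,[-43,11,0]),(Z,[-20,4.5,0])]+[([-.1086,.0108,-.05],Z)]*4
q=run(q,rows); print("tilted",q.round(2))
q=run(q,[(Z,[0,-5,25]),(Z,[0,-6,35]),(Z,[0,-4.3,20]),(Z,Z),(Z,Z)]); print("sim",q.round(2),"real",D[1][0])
q=run(np.array(D[1][0]),[(Z,[0,0,-40]),(Z,[0,0,-50])]+[([.145,0,0],Z)]*3+[(Z,Z)]*2); print("sim",q.round(2),"real",D[2][0])
E
```

```text
grasp [-0.91  0.85  0.27  1.88 -0.45  0.47 -0.43]
tilted [-0.38  0.2   0.35  2.28 -0.37  0.25  0.4 ]
sim [-0.38  0.32  0.39  2.24 -0.65  0.25  0.67] real [-0.46, 0.351, 0.492, 2.297, -1.1, 0.233, 1.118]
sim [-0.77  0.47  1.    1.89 -0.46  1.05  0.54] real [-0.775, 0.475, 1.013, 1.898, -0.475, 1.048, 0.551]
```

```bash
cat > search.py <<'E'
from sim import *
from mv import at,pl_tool,PYAW
import sys,time
Q0=np.array([-0.775,.475,1.013,1.898,-.475,1.048,.551])
def seg(q,P1,T1):
    P,T=fk2(q,L); rv=(T.inv()*T1).as_rotvec(); n=int(np.ceil(max(np.linalg.norm(rv)/.16,np.linalg.norm(P1-P)/.05,1)))
    for k in range(n):
        q1=solve(q,P+(P1-P)*(k+1)/n,T*R.from_rotvec(rv*(k+1)/n),n=4); q=q1
    return q,n
def wp(x,y,z,yaw,tf,tr):
    # tool: down, tool y at azimuth yaw, tilt forward tf about world y, tilt right tr about world x
    y0=np.array([np.cos(yaw),np.sin(yaw),0]); b=np.c_[np.cross(y0,[0,0,-1]),y0,[0,0,-1]]
    return np.array([x,y,z]),R.from_rotvec([0,-tf,0])*R.from_rotvec([-tr,0,0])*R.from_matrix(b)
HV=(at(.1),R.from_matrix(pl_tool(PYAW))); H3=(at(.03),HV[1])
def trial(W):
    q=Q0; n=0; tr=[]
    for w in W+[HV]:
        q,k=seg(q,*w); n+=k; p,T=fk2(q,L); tr.append((np.abs(p-w[0]).max(),q.round(2)))
    q,k=seg(q,*H3); p,T=fk2(q,L); e=np.abs(p-H3[0]).max()+np.abs((T.inv()*H3[1]).as_rotvec()).max()
    return e,n,q,tr
if __name__=="__main__":
    rng=np.random.default_rng(int(sys.argv[1])); t0=time.time(); best=9
    while time.time()-t0<100:
        A=[(rng.uniform(.4,.65),rng.uniform(-.3,.2),rng.uniform(.3,.45),rng.uniform(-1.6,1.6),rng.uniform(-.6,.4),rng.uniform(-.7,.7)) for _ in range(rng.integers(1,4))]
        e,n,q,tr=trial([wp(*a) for a in A])
        s=e+.002*n+max(0,q[2]+.75)
        if s<best: best=s; print(round(s,3),round(e,4),n,q.round(2),[tuple(np.round(a,2).tolist()) for a in A],flush=True)
E
nproc; for i in 1 2 3 4; do timeout 115 python3 search.py $i > s$i.txt 2>&1 & done; wait; for i in 1 2 3 4; do tail -n 2 s$i.txt; done
```

```text
4
0.143 0.0002 23 [ 0.4   0.45 -0.65  2.32  1.54  0.28 -1.51] [(0.55, -0.14, 0.37, -1.5, 0.4, 0.66)]
0.099 0.0 23 [ 0.43  0.46 -0.7   2.31  1.53  0.31 -1.51] [(0.42, -0.28, 0.4, -1.19, -0.53, -0.63)]
this script no longer has the robot
0.112 0.0407 12 [ 0.43  0.41 -0.7   2.26  1.22  0.3  -1.21] [(0.62, -0.13, 0.37, 0.26, -0.49, -0.58)]
0.048 0.0 24 [ 0.47  0.47 -0.76  2.31  1.53  0.34 -1.5 ] [(0.56, -0.06, 0.32, 0.02, 0.13, -0.02), (0.41, 0.05, 0.31, -1.02, 0.33, -0.04), (0.6, -0.04, 0.43, -0.22, -0.47, -0.49)]
0.136 0.0 37 [ 0.43  0.45 -0.69  2.31  1.53  0.3  -1.51] [(0.57, -0.28, 0.35, -0.88, -0.38, -0.62), (0.5, 0.17, 0.37, 0.85, 0.11, -0.69), (0.49, 0.1, 0.35, -0.49, 0.01, -0.2)]
0.131 0.0 36 [ 0.43  0.45 -0.69  2.31  1.53  0.3  -1.51] [(0.59, 0.04, 0.31, 1.29, 0.35, -0.33), (0.63, -0.21, 0.35, 0.02, -0.35, -0.6), (0.51, -0.17, 0.31, 0.71, -0.05, 0.56)]
```

```bash
cat > rows.py <<'E'
from search import *
from cell import readout
def rows(P1,T1,n=None,dp=1):
    s=readout.get_state(); P=s["position"];T=R.from_quat(s["tcp_rot"]); print("joints",s["joints"].round(3),"pos",P.round(4))
    rv=(T.inv()*T1).as_rotvec(); n=n or int(np.ceil(max(np.linalg.norm(rv)/.16,np.linalg.norm(P1-P)/.05,1)))
    d=(P1-P)/n*1e3; offs=[(T*R.from_rotvec(rv*k/n)).inv().apply(d).round(dp).tolist() for k in range(n)]
    print(n,"rot",(rv/n).round(4).tolist(),"off",offs); return n
E
python3 - <<'E'
from rows import *
W=wp(.62,-.13,.37,.26,-.49,-.58); n=rows(*W); e,_,q,tr=trial([W]); print(e,q.round(2),tr)
E
```

```text
joints [-0.775  0.475  1.013  1.898 -0.475  1.048  0.551] pos [0.4792 0.0202 0.2931]
5 rot [0.0702, 0.1263, -0.0009] off [[-32.7, 24.5, -16.1], [-30.3, 23.2, -21.8], [-27.2, 21.4, -27.0], [-23.6, 19.4, -31.7], [-19.3, 17.0, -35.7]]
0.08843613860356184 [ 0.19  0.34 -0.43  2.17  0.65  0.32 -0.68] [(np.float64(0.013642049101340592), array([ 0.54,  0.89, -0.49,  0.81, -0.15,  1.96,  0.2 ])), (np.float64(0.0768988433034773), array([ 0.45,  0.11, -0.49,  2.16, -0.01,  0.48,  0.11]))]
```

```bash
cat > tr.py <<'E'
from search import *
def segs(q,P1,T1,st=.1):
    P,T=fk2(q,L); rv=(T.inv()*T1).as_rotvec(); n=int(np.ceil(max(np.linalg.norm(rv)/st,np.linalg.norm(P1-P)/.04,1))); mx=0
    for k in range(n):
        q1=solve(q,P+(P1-P)*(k+1)/n,T*R.from_rotvec(rv*(k+1)/n),n=8); mx=max(mx,(np.abs(q1-q)/VM).max()); q=q1
    p,t=fk2(q,L); return q,n,mx,np.abs(p-P1).max()+np.abs((t.inv()*T1).as_rotvec()).max()
def trace(W,q=Q0):
    N=0
    for w in W+[HV,H3,(at(0),HV[1])]:
        q,n,mx,e=segs(q,*w); N+=n; print("  ",q.round(2),n,"speed",mx.round(2),"err",e.round(4))
    return N
E
python3 - <<'E'
from tr import *
for A in ([(0.42,-0.28,0.4,-1.19,-0.53,-0.63)],[(.55,-.14,.37,-1.5,.4,.66)],[(0.41,0.05,0.31,-1.02,0.33,-0.04),(0.6,-0.04,0.43,-0.22,-0.47,-0.49)],[(.5,.02,.32,-1.5,0,0)],[(.5,.02,.32,-1.5,0,0),(.5,.02,.32,.1,0,0)],[(.5,.02,.32,-1.5,0,0),(.5,.02,.32,-.1,0,.7)],[(.5,-.2,.35,-1.5,-.3,-.6)]):
    print(A); print(trace([wp(*a) for a in A]))
E
```

```text
[(0.42, -0.28, 0.4, -1.19, -0.53, -0.63)]
   [ 0.91  0.73 -0.4   1.21 -0.07  1.97 -0.85] 17 speed 2.18 err 0.0519
   [ 0.37  0.24 -0.56  2.31  0.68  0.23 -0.68] 19 speed 0.66 err 0.0003
   [ 0.36  0.43 -0.59  2.32  1.54  0.25 -1.51] 2 speed 1.78 err 0.0
   [ 0.33  0.51 -0.57  2.31  1.78  0.28 -1.74] 1 speed 0.88 err 0.0
39
[(0.55, -0.14, 0.37, -1.5, 0.4, 0.66)]
   [-1.05  0.58  1.29  2.01  0.15  0.52 -1.69] 19 speed 0.57 err 0.0
   [ 0.49  0.26 -0.7   2.31  0.82  0.27 -0.81] 17 speed 1.11 err 0.0
   [ 0.39  0.44 -0.64  2.32  1.54  0.27 -1.51] 2 speed 1.41 err 0.0
   [ 0.37  0.52 -0.62  2.31  1.76  0.31 -1.72] 1 speed 0.81 err 0.0
39
[(0.41, 0.05, 0.31, -1.02, 0.33, -0.04), (0.6, -0.04, 0.43, -0.22, -0.47, -0.49)]
   [-1.44  0.03  1.31  2.3  -0.06  0.5  -1.1 ] 12 speed 1.3 err 0.0
   [ 0.42  0.79 -0.48  0.88 -0.17  1.97 -0.39] 11 speed 3.27 err 0.0
   [ 0.31  0.18 -0.49  2.21  0.32  0.37 -0.33] 12 speed 0.61 err 0.0626
   [ 0.38  0.44 -0.62  2.32  1.54  0.27 -1.51] 3 speed 2.3 err 0.0
   [ 0.36  0.52 -0.61  2.31  1.76  0.3  -1.72] 1 speed 0.82 err 0.0
39
[(0.5, 0.02, 0.32, -1.5, 0, 0)
[... 747 characters left out ...]
0.32, -0.1, 0, 0.7)]
   [-0.88  0.61  1.3   1.81 -0.63  1.22 -0.89] 17 speed 0.36 err 0.0001
   [-1.14  0.74  1.11  1.79  0.05  1.07 -0.25] 16 speed 0.16 err 0.0
   [-0.7   0.15  0.64  2.32 -0.28  0.28  0.26] 9 speed 0.92 err 0.0502
   [-0.71  0.2   0.64  2.29 -0.28  0.28  0.24] 3 speed 0.09 err 0.1252
   [-0.73  0.23  0.64  2.27 -0.28  0.28  0.21] 4 speed 0.05 err 0.1561
49
[(0.5, -0.2, 0.35, -1.5, -0.3, -0.6)]
   [ 0.17  0.81  0.82  1.27 -0.7   1.95 -0.61] 18 speed 0.45 err 0.0
   [-0.58  0.21  0.6   2.27 -0.52  0.31  0.56] 20 speed 0.5 err 0.0356
   [-0.53  0.3   0.53  2.2  -0.52  0.31  0.52] 3 speed 0.31 err 0.1013
   [-0.48  0.35  0.47  2.16 -0.52  0.31  0.5 ] 3 speed 0.27 err 0.1265
44
```

```bash
python3 - <<'E'
from rows import *
rows(*wp(.55,-.14,.37,-1.5,.4,.66),n=16)
E
```

```text
joints [-0.775  0.475  1.013  1.898 -0.475  1.048  0.551] pos [0.4792 0.0202 0.2931]
16 rot [-0.0518, -0.0178, 0.1033] off [[-10.4, 3.3, -5.0], [-10.0, 4.6, -4.6], [-9.6, 5.8, -4.2], [-9.0, 7.0, -3.7], [-8.3, 8.0, -3.1], [-7.5, 9.0, -2.5], [-6.5, 9.8, -1.9], [-5.5, 10.5, -1.3], [-4.4, 11.1, -0.6], [-3.2, 11.5, 0.0], [-2.0, 11.8, 0.7], [-0.8, 11.9, 1.3], [0.5, 11.8, 1.9], [1.7, 11.6, 2.5], [2.9, 11.2, 3.0], [4.1, 10.6, 3.6]]
```

Request:
servo_tool(rot=[[-0.0518, -0.0178, 0.1033], [-0.0518, -0.0178, 0.1033], [-0.0518, -0.0178, 0.1033], [-0.0518, -0.0178, 0.1033], [-0.0518, -0.0178, 0.1033], [-0.0518, -0.0178, 0.1033], [-0.0518, -0.0178, 0.1033], [-0.0518, -0.0178, 0.1033], [-0.0518, -0.0178, 0.1033], [-0.0518, -0.0178, 0.1033]], offset=[[-10.4, 3.3, -5], [-10, 4.6, -4.6], [-9.6, 5.8, -4.2], [-9, 7, -3.7], [-8.3, 8, -3.1], [-7.5, 9, -2.5], [-6.5, 9.8, -1.9], [-5.5, 10.5, -1.3], [-4.4, 11.1, -0.6], [-3.2, 11.5, 0]], gripper=[255, 255, 255, 255, 255, 255, 255, 255, 255, 255])

```text
time_s: 9.55
position: [0.5225, -0.0797, 0.3406]
tcp_rot: [0.923, 0.294, 0.121, 0.217]
contact_force: [-0.7, 0.4, -2.3]
finger_gap: 0.294
finger_force: 60.6
```

Request:
servo_tool(rot=[[-0.0518, -0.0178, 0.1033], [-0.0518, -0.0178, 0.1033], [-0.0518, -0.0178, 0.1033], [-0.0518, -0.0178, 0.1033], [-0.0518, -0.0178, 0.1033], [-0.0518, -0.0178, 0.1033], [0, 0, 0]], offset=[[-2, 11.8, 0.7], [-0.8, 11.9, 1.3], [0.5, 11.8, 1.9], [1.7, 11.6, 2.5], [2.9, 11.2, 3], [4.1, 10.6, 3.6], [0, 0, 0]], gripper=[255, 255, 255, 255, 255, 255, 255])

```text
time_s: 10.42
position: [0.5503, -0.1392, 0.3693]
tcp_rot: [0.929, -0.03, 0.176, 0.323]
contact_force: [0.3, -0.0, -2.9]
finger_gap: 0.294
finger_force: 60.6
```

```bash
python3 - <<'E'
from rows import *
from tr import segs
s=readout.get_state(); print(fk2(s["joints"],L)[0]-s["position"])
for st in (.1,.14):
    q,n,mx,e=segs(s["joints"],*HV,st=st); print(q.round(2),n,mx,e)
    print(segs(q,*H3))
for st in (.05,.1):
    q,n,mx,e=segs(s["joints"],at(.13),HV[1],st=st); print(q.round(2),n,mx,e)
    print(segs(q,*H3))
rows(*HV,n=16)
E
```

```text
[-0.0019223   0.00178359  0.00088262]
[ 0.48  0.26 -0.7   2.31  0.81  0.27 -0.81] 17 1.1230336178842037 3.7989676567702035e-05
(array([ 0.38868679,  0.44168359, -0.63281411,  2.31564424,  1.53561462,
        0.27131112, -1.50954093]), 2, np.float64(1.4187452183145457), np.float64(5.813196420137481e-07))
[ 0.48  0.26 -0.69  2.31  0.81  0.27 -0.81] 13 1.255740991739817 9.809585464176108e-05
(array([ 0.38686157,  0.44115915, -0.63019426,  2.31570354,  1.53575796,
        0.26995917, -1.50972399]), 2, np.float64(1.4230806592446072), np.float64(6.639148459365638e-07))
[ 0.26  0.15 -0.4   2.3   0.26  0.27 -0.26] 34 0.5521176609718454 4.42347085348892e-06
(array([ 0.35892264,  0.43354574, -0.59033742,  2.31660001,  1.53812802,
        0.24969596, -1.51265816]), 3, np.float64(1.789447590154834), np.float64(1.1578913211123252e-06))
[ 0.32  0.16 -0.47  2.3   0.31  0.28 -0.31] 17 1.1142005810283695 7.19868494028173e-05
(array([ 0.37145296,  0.43686582, -0.6081574 ,  2.31620034,  1.53702163,
        0.25868677, -1.51130877]), 3, np.float64(1.8315137964134578), np.float64(4.970982826722782e-07))
joints [-1.062  0.594  1.315  2.012  0.114  0.524 -1.651] pos [ 0.5503 -0.1392  0.3693]
16 rot [0.0296, 0.0385, -0.0943] off [[-5.5, -11.3, -1.8], [-4.3, -11.8, -1.7], [-3.1, -12.2, -1.5], [-1.9, -12.5, -1.2], [-0.7, -12.7, -0.9], [0.6, -12.7, -0.5], [1.8, -12.6, -0.1], [2.9, -12.4, 0.4], [4.1, -12.0, 0.9], [5.1, -11.5, 1.4], [6.1, -11.0, 1.9], [7.0, -10.3, 2.5], [7.9, -9.5, 3.1], [8.6, -8.6, 3.7], [9.2, -7.7, 4.3], [9.7, -6.6, 4.8]]
```

Request:
servo_tool(rot=[[0.0296, 0.0385, -0.0943], [0.0296, 0.0385, -0.0943], [0.0296, 0.0385, -0.0943], [0.0296, 0.0385, -0.0943], [0.0296, 0.0385, -0.0943], [0.0296, 0.0385, -0.0943], [0.0296, 0.0385, -0.0943], [0.0296, 0.0385, -0.0943], [0.0296, 0.0385, -0.0943], [0.0296, 0.0385, -0.0943]], offset=[[-5.5, -11.3, -1.8], [-4.3, -11.8, -1.7], [-3.1, -12.2, -1.5], [-1.9, -12.5, -1.2], [-0.7, -12.7, -0.9], [0.6, -12.7, -0.5], [1.8, -12.6, -0.1], [2.9, -12.4, 0.4], [4.1, -12, 0.9], [5.1, -11.5, 1.4]], gripper=[255, 255, 255, 255, 255, 255, 255, 255, 255, 255])

```text
time_s: 11.68
position: [0.5119, -0.0414, 0.2977]
tcp_rot: [0.827, 0.478, 0.182, 0.233]
contact_force: [0.7, 0.1, -3.0]
finger_gap: 0.298
finger_force: 60.5
```

```bash
python3 - <<'E'
from rows import *
from tr import segs
s=readout.get_state()
q,n,mx,e=segs(s["joints"],*HV,st=.1); print(q.round(2),n,mx,e)
rows(*HV,n=6)
E
```

```text
[ 0.47  0.26 -0.68  2.31  0.79  0.26 -0.79] 7 0.9454717354490244 2.6868003121640056e-05
joints [-0.602  0.185  0.498  2.319  0.996  0.233 -1.588] pos [ 0.5119 -0.0414  0.2977]
6 rot [0.0296, 0.0383, -0.0934] off [[6.2, -10.9, 2.1], [7.1, -10.2, 2.7], [7.9, -9.4, 3.3], [8.6, -8.5, 3.9], [9.2, -7.6, 4.4], [9.7, -6.6, 5.0]]
```

Request:
servo_tool(rot=[[0.0296, 0.0383, -0.0934], [0.0296, 0.0383, -0.0934], [0.0296, 0.0383, -0.0934], [0.0296, 0.0383, -0.0934], [0.0296, 0.0383, -0.0934], [0.0296, 0.0383, -0.0934], [0, 0, 0], [0, 0, 0]], offset=[[6.2, -10.9, 2.1], [7.1, -10.2, 2.7], [7.9, -9.4, 3.3], [8.6, -8.5, 3.9], [9.2, -7.6, 4.4], [9.7, -6.6, 5], [0, 0, 0], [0, 0, 0]], gripper=[255, 255, 255, 255, 255, 255, 255, 255])

```text
time_s: 12.68
position: [0.4921, 0.0154, 0.2537]
tcp_rot: [0.658, 0.721, 0.16, 0.147]
contact_force: [-0.2, -0.4, -1.5]
finger_gap: 0.298
finger_force: 60.5
```

```bash
python3 - <<'E'
from rows import *
from tr import segs
s=readout.get_state()
q,n,mx,e=segs(s["joints"],at(.06),HV[1],st=.1); print(q.round(2),n,mx,e)
rows(at(.06),HV[1],n=4)
E
```

```text
[ 0.39  0.36 -0.61  2.32  1.22  0.23 -1.21] 1 1.6910155117074535 1.6120926394040853e-05
joints [ 0.425  0.26  -0.63   2.292  0.758  0.265 -0.762] pos [0.4921 0.0154 0.2537]
4 rot [0.0004, 0.0016, -0.0021] off [[0.5, -0.4, 9.8], [0.5, -0.4, 9.8], [0.4, -0.4, 9.8], [0.4, -0.4, 9.8]]
```

The branch has switched (j3 = -0.63, j5 = 0.76). I'll descend towards the studs slowly.

Request:
servo_tool(rot=[[0, 0.002, -0.002], [0, 0.002, -0.002], [0, 0.002, -0.002], [0, 0, -0.002], [0, 0, 0], [0, 0, 0], [0, 0, 0], [0, 0, 0]], offset=[[0.5, -0.4, 10], [0.5, -0.4, 10], [0.5, -0.4, 10], [0.5, -0.4, 10], [0, 0, 10], [0, 0, 10], [0, 0, 10], [0, 0, 0]], gripper=[255, 255, 255, 255, 255, 255, 255, 255])

```text
time_s: 13.68
position: [0.5201, 0.0214, 0.189]
tcp_rot: [0.653, 0.725, 0.161, 0.145]
contact_force: [-0.4, 0.5, -2.6]
finger_gap: 0.296
finger_force: 60.5
```

```bash
python3 - <<'E'
from rows import *
rows(at(.018),HV[1],n=4)
E
```

```text
joints [ 0.328  0.433 -0.563  2.311  1.533  0.242 -1.515] pos [0.5201 0.0214 0.189 ]
4 rot [0.0001, -0.0004, 0.0004] off [[-0.4, -0.0, 2.7], [-0.4, -0.0, 2.7], [-0.4, -0.0, 2.7], [-0.4, -0.0, 2.7]]
```

Request:
servo_tool(rot=[[0, 0, 0], [0, 0, 0], [0, 0, 0], [0, 0, 0], [0, 0, 0]], offset=[[-0.8, 0, 4], [-0.8, 0, 4], [0, 0, 3], [0, 0, 0], [0, 0, 0]], gripper=[255, 255, 255, 255, 255])

```text
time_s: 14.3
position: [0.5252, 0.0198, 0.1794]
tcp_rot: [0.654, 0.725, 0.161, 0.145]
contact_force: [0.0, 0.5, -1.4]
finger_gap: 0.294
finger_force: 60.5
```

```bash
python3 - <<'E'
from rows import *
from mv import need
need(at(.01),pl_tool(PYAW))
E
```

```text
t 14.3 pos [0.5252 0.0198 0.1794] F [ 0.   0.5 -1.4] gap 0.294 grip 60.5
rot(tool) deg [ 0.05 -0.08  0.01] rad [ 0.0009 -0.0014  0.0002]
off mm in current tool [ 0.6 -0.6  7.8] in target tool [ 0.6 -0.6  7.8]
```

Request:
servo_tool(rot=[[0, 0, 0], [0, 0, 0], [0, 0, 0], [0, 0, 0]], offset=[[0.5, -0.5, 2], [0, 0, 2], [0, 0, 2], [0, 0, 0]], gripper=[255, 255, 255, 255])

```text
time_s: 14.8
position: [0.5273, 0.0204, 0.1734]
tcp_rot: [0.654, 0.725, 0.161, 0.145]
contact_force: [1.0, 0.4, -2.4]
finger_gap: 0.298
finger_force: 60.5
```

```bash
python3 - <<'E'
from rows import *
from mv import need
need(at(.01),pl_tool(PYAW))
E
```

```text
t 14.8 pos [0.5273 0.0204 0.1734] F [ 1.   0.4 -2.4] gap 0.298 grip 60.5
rot(tool) deg [ 0.03 -0.08  0.  ] rad [ 0.0005 -0.0014  0.0001]
off mm in current tool [0.2 0.  1.6] in target tool [0.2 0.  1.6]
```

At about 11.6 mm above the plate, below the 16 mm stud tips, there is no contact force. The studs seem to be in the holes, so I'll continue.

Request:
servo_tool(rot=[[0, 0, 0], [0, 0, 0], [0, 0, 0], [0, 0, 0], [0, 0, 0]], offset=[[0, 0, 2], [0, 0, 2], [0, 0, 2], [0, 0, 2], [0, 0, 0]], gripper=[255, 255, 255, 255, 255])

```text
time_s: 15.42
position: [0.5307, 0.0208, 0.1662]
tcp_rot: [0.654, 0.725, 0.161, 0.145]
contact_force: [-0.3, -1.2, -2.6]
finger_gap: 0.297
finger_force: 60.5
```

```bash
python3 - <<'E'
from rows import *
from mv import need
need(at(0),pl_tool(PYAW))
E
```

```text
t 15.43 pos [0.5307 0.0208 0.1662] F [-0.3 -1.2 -2.6] gap 0.297 grip 60.5
rot(tool) deg [ 0.03 -0.08  0.01] rad [ 0.0006 -0.0014  0.0001]
off mm in current tool [ 0.2 -0.   3.6] in target tool [ 0.2 -0.   3.6]
```

Request:
servo_tool(rot=[[0, 0, 0], [0, 0, 0], [0, 0, 0], [0, 0, 0]], offset=[[0, 0, 2], [0, 0, 1.5], [0, 0, 1], [0, 0, 0]], gripper=[255, 255, 255, 255])

```text
time_s: 15.92
position: [0.5324, 0.0211, 0.1627]
tcp_rot: [0.654, 0.725, 0.161, 0.145]
contact_force: [-2.6, -0.0, 4.2]
finger_gap: 0.296
finger_force: 61.7
```

```bash
python3 - <<'E'
from rows import *
from mv import need
need(at(0),pl_tool(PYAW))
E
```

```text
t 15.93 pos [0.5324 0.0211 0.1627] F [-2.6 -0.   4.2] gap 0.296 grip 61.7
rot(tool) deg [ 0.08 -0.06  0.03] rad [ 0.0014 -0.001   0.0005]
off mm in current tool [ 0.1 -0.1 -0.3] in target tool [ 0.1 -0.1 -0.3]
```

Contact comes at the seated height. I'll release and retreat straight back.

Request:
servo_tool(rot=[[0, 0, 0], [0, 0, 0], [0, 0, 0], [0, 0, 0], [0, 0, 0], [0, 0, 0], [0, 0, 0]], offset=[[0, 0, 0], [0, 0, 0], [0, 0, 0], [0, 0, 0], [0, 0, -15], [0, 0, -30], [0, 0, -40]], gripper=[160, 120, 100, 100, 100, 100, 100])

```text
time_s: 16.8
position: [0.5015, 0.0166, 0.2303]
tcp_rot: [0.654, 0.724, 0.161, 0.146]
contact_force: [0.4, -0.8, 0.3]
finger_gap: 0.61
finger_force: 0.0
```

```bash
python3 - <<'E'
from ov import *
from mv import PX,PY,PYAW
from cell import viewer,readout
s=readout.get_state(); print(s["joints"].round(3),s["position"],s["time_s"])
M,T=plate(PX,PY,PYAW)
ims=[]
for n,b,u in(("top",[-.0025,.001,0],280),("side",[.003,-.0012,0],300)):
    f=viewer.grab_frame(n); pickle.dump(f,open(f"{n}3.pkl","wb"))
    v=105 if n=="top" else 150
    im=cv2.resize(f["frame"][v:v+100,u:u+100,::-1],None,fx=4,fy=4,interpolation=cv2.INTER_CUBIC)
    for z,c in((.01,(0,0,255)),(0,(0,255,0))):
        q=((proj(f,rect(-.042,.042,-.042,.042,z)@M.T+T+b)-[u,v]+.5)*4).round().astype(int); cv2.polylines(im,[q],True,c,1)
    for qq in(.0,.2):
        d=np.array([np.sin(.9-qq),-np.cos(.9-qq),0]); P=np.array([[0,-.066,.044],np.array([0,-.066,.044])+.157*d,np.array([0,-.066,.044])+.202*d])@M.T+T+b
        q=((proj(f,P)-[u,v]+.5)*4).round().astype(int); cv2.polylines(im,[q],False,(255,255,0) if qq else (0,255,255),1)
    ims.append(im)
cv2.imwrite("pics/rel.png",np.hstack(ims))
E
```

```text
[ 0.47   0.341 -0.712  2.302  1.102  0.278 -1.092] [0.50152409 0.01656016 0.2302765 ] 16.8
```

View pics/rel.png

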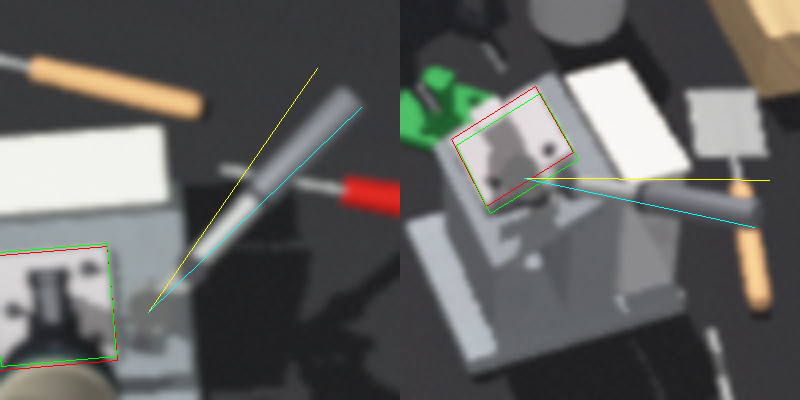

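The flange sits exactly on the predicted seated outline in both views, and the wrench lies near q = 0.12. Now I'll plan the sweep: closed fingers pushing on the uphill side of the grip, tool vertical and turning with the handle.

```bash
cat > sweep.py <<'E'
from rows import *
from tr import segs
import mv
M,T=plate(mv.PX,mv.PY,mv.PYAW)
A0=np.array([0,-.066,.044])
def pose(phi,off,kink=0,r=.160,below=.020):
    d=np.array([np.sin(phi),-np.cos(phi),0]); a=phi-kink; e=np.array([np.sin(a),-np.cos(a),0])
    C=A0+.042*d+(r-.042)*e+off*np.array([np.cos(a),np.sin(a),0])
    P=T+M@C; hd=M@e; yaw=np.arctan2(hd[1],hd[0]); P[2]-=below
    return P,wp(*P,yaw,0,0)[1]
E
python3 - <<'E'
from sweep import *
s=readout.get_state(); q=s["joints"]
for w in [(np.array([.47,.0,.33]),HV[1]),(lambda p:(np.r_[p[0][:2],.34],p[1]))(pose(.85,.05)),pose(.85,.05)]+[pose(f,.023) for f in (.77,.4,.1,-.2,-.55)]+[pose(-.55,.023,.24),pose(-.55,.06,.24)]:
    q,n,mx,e=segs(q,*w,st=.12); print(w[0].round(3),q.round(2),n,round(mx,2),round(e,4))
rows(np.array([.47,.0,.33]),HV[1],n=3)
E
```

```text
[0.47 0.   0.33] [ 0.97  0.12 -1.12  2.22  0.28  0.45 -0.24] 3 1.3 0.0
[ 0.674 -0.099  0.34 ] [ 0.45  0.66 -0.68  1.25  0.4   1.36 -0.87] 8 0.61 0.0
[ 0.674 -0.099  0.23 ] [ 0.45  0.75 -0.64  1.41  0.47  1.14 -0.93] 3 0.28 0.0
[ 0.654 -0.132  0.219] [ 0.5   0.73 -0.63  1.46  0.46  1.09 -0.96] 1 0.24 0.0
[ 0.618 -0.176  0.2  ] [ 0.55  0.7  -0.53  1.56  0.4   0.99 -1.21] 3 0.31 0.0
[ 0.58  -0.198  0.181] [ 0.57  0.66 -0.46  1.67  0.36  0.89 -1.42] 3 0.25 0.0
[ 0.537 -0.207  0.161] [ 0.56  0.63 -0.38  1.8   0.32  0.77 -1.63] 3 0.26 0.0
[ 0.486 -0.199  0.138] [ 0.52  0.59 -0.27  1.96  0.26  0.63 -1.9 ] 3 0.33 0.0
[ 0.462 -0.188  0.127] [ 0.47  0.58 -0.2   2.04  0.21  0.55 -2.09] 2 0.35 0.0
[ 0.488 -0.212  0.138] [ 0.5   0.6  -0.21  1.94  0.2   0.63 -2.05] 1 0.35 0.0
joints [ 0.472  0.338 -0.714  2.302  1.106  0.278 -1.098] pos [0.5022 0.0164 0.2319]
3 rot [0.0017, 0.0008, -0.0007] off [[-4.4, 3.8, -34.4], [-4.4, 3.7, -34.4], [-4.4, 3.7, -34.4]]
```

Request:
servo_tool(rot=[[0, 0, 0], [0, 0, 0], [0, 0, 0], [0, 0, 0], [0, 0, 0]], offset=[[-3, 3, -26], [-3, 3, -26], [-3, 3, -26], [-3, 2, -25], [0, 0, 0]], gripper=[100, 200, 255, 255, 255])

```text
time_s: 17.52
position: [0.4704, -0.0023, 0.3282]
tcp_rot: [0.657, 0.722, 0.16, 0.148]
contact_force: [-0.1, -0.3, -1.0]
finger_gap: 0.001
finger_force: 0.0
```

```bash
python3 - <<'E'
from sweep import *
p=pose(.85,.05); w=(np.r_[p[0][:2],.34],p[1]); s=readout.get_state()
print(segs(s["joints"],*w,st=.12)); rows(*w,n=8)
E
```

```text
(array([ 0.48599111,  0.68296851, -0.75795187,  1.24945429,  0.45769162,
        1.37976221, -0.90841584]), 8, np.float64(0.6387598870882675), np.float64(6.507763622686751e-06))
joints [ 1.067  0.169 -1.244  2.205  0.409  0.47  -0.371] pos [ 0.4704 -0.0023  0.3282]
8 rot [0.0524, -0.0206, 0.0936] off [[-14.4, 22.5, 9.0], [-12.0, 24.2, 8.0], [-9.6, 25.6, 7.0], [-7.0, 26.7, 5.8], [-4.3, 27.5, 4.5], [-1.7, 28.0, 3.1], [1.0, 28.1, 1.6], [3.7, 28.0, 0.1]]
```

Request:
servo_tool(rot=[[0.0524, -0.0206, 0.0936], [0.0524, -0.0206, 0.0936], [0.0524, -0.0206, 0.0936], [0.0524, -0.0206, 0.0936], [0.0524, -0.0206, 0.0936], [0.0524, -0.0206, 0.0936], [0.0524, -0.0206, 0.0936], [0.0524, -0.0206, 0.0936], [0, 0, 0]], offset=[[-14.4, 22.5, 9], [-12, 24.2, 8], [-9.6, 25.6, 7], [-7, 26.7, 5.8], [-4.3, 27.5, 4.5], [-1.7, 28, 3.1], [1, 28.1, 1.6], [3.7, 28, 0.1], [0, 0, 0]], gripper=[255, 255, 255, 255, 255, 255, 255, 255, 255])

```text
time_s: 18.65
position: [0.6761, -0.0945, 0.3348]
tcp_rot: [0.899, 0.439, -0.002, -0.0]
contact_force: [-1.7, 0.6, -0.6]
finger_gap: 0.002
finger_force: 0.0
```

```bash
python3 - <<'E'
from sweep import *
rows(*pose(.85,.05),n=4)
E
```

```text
joints [ 0.474  0.693 -0.759  1.247  0.465  1.379 -0.916] pos [ 0.6761 -0.0945  0.3348]
4 rot [-0.0007, 0.001, 0.0013] off [[-1.2, 0.3, 26.3], [-1.2, 0.3, 26.3], [-1.2, 0.3, 26.3], [-1.2, 0.3, 26.3]]
```

Request:
servo_tool(rot=[[0, 0, 0], [0, 0, 0], [0, 0, 0], [0, 0, 0], [0, 0, 0]], offset=[[-1.2, 0.3, 26.3], [-1.2, 0.3, 26.3], [-1.2, 0.3, 26.3], [-1.2, 0.3, 26.3], [0, 0, 0]], gripper=[255, 255, 255, 255, 255])

```text
time_s: 19.27
position: [0.6696, -0.0977, 0.2306]
tcp_rot: [0.898, 0.441, -0.003, -0.002]
contact_force: [0.1, 0.0, 0.9]
finger_gap: 0.002
finger_force: 0.0
```

```bash
cat >> sweep.py <<'E'
def chain(poses):
    s=readout.get_state(); P=s["position"];Tc=R.from_quat(s["tcp_rot"]); ro=[];of=[]
    print("t",s["time_s"],"pos",P.round(4),"F",s["contact_force"].round(1))
    for P1,T1 in poses:
        of.append(Tc.inv().apply((P1-P)*1e3).round(1).tolist()); ro.append((Tc.inv()*T1).as_rotvec().round(3).tolist()); P,Tc=P1,T1
    print("rot",ro);print("off",of)
E
python3 - <<'E'
from sweep import *
chain([pose(.82,.042),pose(.79,.034),pose(.77,.026)]+[pose(f,.022) for f in np.linspace(.72,.30,7)])
E
```

```text
t 19.275 pos [ 0.6696 -0.0977  0.2306] F [0.1 0.  0.9]
rot [[-0.006, 0.005, 0.04], [0.0, 0.0, 0.03], [0.0, 0.0, 0.02], [0.0, 0.0, 0.049], [0.0, 0.0, 0.068], [0.0, 0.0, 0.067], [0.0, 0.0, 0.067], [0.0, 0.0, 0.066], [0.0, 0.0, 0.065], [0.0, 0.0, 0.065]]
off [[-10.8, 6.4, 4.2], [-12.2, 2.1, 3.4], [-10.6, 1.5, 3.2], [-11.4, 2.0, 3.4], [-10.6, 2.1, 3.3], [-10.5, 2.1, 3.5], [-10.5, 2.1, 3.7], [-10.4, 2.0, 3.9], [-10.4, 1.9, 4.1], [-10.3, 1.8, 4.3]]
```

Request:
servo_tool(rot=[[-0.006, 0.005, 0.04], [0, 0, 0.03], [0, 0, 0.02], [0, 0, 0.049], [0, 0, 0.068], [0, 0, 0.067], [0, 0, 0.067], [0, 0, 0.066], [0, 0, 0.065], [0, 0, 0.065]], offset=[[-10.8, 6.4, 4.2], [-12.2, 2.1, 3.4], [-10.6, 1.5, 3.2], [-11.4, 2, 3.4], [-10.6, 2.1, 3.3], [-10.5, 2.1, 3.5], [-10.5, 2.1, 3.7], [-10.4, 2, 3.9], [-10.4, 1.9, 4.1], [-10.3, 1.8, 4.3]], gripper=[255, 255, 255, 255, 255, 255, 255, 255, 255, 255])

```text
time_s: 20.52
position: [0.6081, -0.185, 0.1965]
tcp_rot: [0.983, 0.184, 0.005, -0.001]
contact_force: [2.3, 1.9, -0.8]
finger_gap: 0.0
finger_force: 1.4
```

```bash
python3 - <<'E'
from sweep import *
print(pose(.3,.022)[0])
chain([pose(f,.022) for f in np.linspace(.24,-.30,10)])
E
```

```text
[ 0.60520352 -0.18483912  0.19374264]
t 20.525 pos [ 0.6081 -0.185   0.1965] F [ 2.3  1.9 -0.8]
rot [[0.0, -0.009, 0.05], [0.0, 0.0, 0.055], [0.0, 0.0, 0.055], [0.0, 0.0, 0.054], [0.0, 0.0, 0.054], [0.0, 0.0, 0.054], [0.0, 0.0, 0.054], [0.0, 0.0, 0.055], [0.0, 0.0, 0.055], [0.0, 0.0, 0.055]]
off [[-11.5, 0.4, 6.4], [-8.8, 1.4, 3.9], [-8.8, 1.3, 3.9], [-8.7, 1.2, 4.0], [-8.7, 1.1, 4.0], [-8.7, 1.0, 4.1], [-8.7, 0.9, 4.1], [-8.7, 0.8, 4.1], [-8.8, 0.7, 4.1], [-8.8, 0.6, 4.1]]
```

Contact at about 3 N, the bolt's friction, so the wrench is turning. I'll continue.

Request:
servo_tool(rot=[[0, -0.009, 0.05], [0, 0, 0.055], [0, 0, 0.055], [0, 0, 0.054], [0, 0, 0.054], [0, 0, 0.054], [0, 0, 0.054], [0, 0, 0.055], [0, 0, 0.055], [0, 0, 0.055]], offset=[[-11.5, 0.4, 6.4], [-8.8, 1.4, 3.9], [-8.8, 1.3, 3.9], [-8.7, 1.2, 4], [-8.7, 1.1, 4], [-8.7, 1, 4.1], [-8.7, 0.9, 4.1], [-8.7, 0.8, 4.1], [-8.8, 0.7, 4.1], [-8.8, 0.6, 4.1]], gripper=[255, 255, 255, 255, 255, 255, 255, 255, 255, 255])

```text
time_s: 21.78
position: [0.5218, -0.2071, 0.1543]
tcp_rot: [0.996, -0.085, 0.001, 0.001]
contact_force: [2.0, 0.5, 0.4]
finger_gap: -0.001
finger_force: 1.2
```

```bash
python3 - <<'E'
from sweep import *
chain([pose(f,.022) for f in (-.36,-.42,-.48,-.54)]+[pose(-.55,.022,k) for k in (.05,.1,.15)])
E
```

```text
t 21.775 pos [ 0.5218 -0.2071  0.1543] F [2.  0.5 0.4]
rot [[0.001, -0.002, 0.056], [0.0, 0.0, 0.056], [0.0, 0.0, 0.056], [0.0, 0.0, 0.057], [0.0, 0.0, 0.057], [0.0, 0.0, 0.048], [0.0, 0.0, 0.049]]
off [[-9.4, -0.0, 4.5], [-8.8, 0.4, 4.0], [-8.9, 0.4, 3.9], [-8.9, 0.3, 3.8], [-7.0, 0.5, 3.0], [-5.5, 0.4, 2.3], [-5.6, 0.4, 2.2]]
```

Request:
servo_tool(rot=[[0.001, -0.002, 0.056], [0, 0, 0.056], [0, 0, 0.056], [0, 0, 0.057], [0, 0, 0.057], [0, 0, 0.048], [0, 0, 0.049]], offset=[[-9.4, 0, 4.5], [-8.8, 0.4, 4], [-8.9, 0.4, 3.9], [-8.9, 0.3, 3.8], [-7, 0.5, 3], [-5.5, 0.4, 2.3], [-5.6, 0.4, 2.2]], gripper=[255, 255, 255, 255, 255, 255, 255])

```text
time_s: 22.65
position: [0.4741, -0.1951, 0.1324]
tcp_rot: [0.962, -0.272, 0.005, 0.001]
contact_force: [7.1, -3.8, 4.5]
finger_gap: 0.001
finger_force: 4.2
```

```bash
python3 - <<'E'
from sweep import *
print(pose(-.55,.022,.15)[0])
chain([pose(-.55,.022,k) for k in (.19,.22,.24,.26)])
E
```

```text
[ 0.46984124 -0.19253997  0.1305846 ]
t 22.65 pos [ 0.4741 -0.1951  0.1324] F [ 7.1 -3.8  4.5]
rot [[-0.001, -0.009, 0.039], [0.0, 0.0, 0.03], [0.0, 0.0, 0.02], [0.0, 0.0, 0.02]]
off [[-9.5, 0.3, 3.4], [-3.4, 0.3, 1.3], [-2.2, 0.2, 0.8], [-2.2, 0.2, 0.8]]
```

About 9 N now: the bolt is at its stop and the hinge is giving way. I'll push on in small steps until the kink's hard stop raises the force.

Request:
servo_tool(rot=[[0, -0.005, 0.02], [0, -0.004, 0.02], [0, 0, 0.02], [0, 0, 0.015], [0, 0, 0]], offset=[[-4.8, 0.2, 1.8], [-4.7, 0.1, 1.6], [-3, 0.2, 1.2], [-2, 0.2, 0.8], [0, 0, 0]], gripper=[255, 255, 255, 255, 255])

```text
time_s: 23.28
position: [0.4615, -0.1878, 0.1269]
tcp_rot: [0.952, -0.307, 0.0, -0.001]
contact_force: [7.0, -3.5, 3.8]
finger_gap: 0.002
finger_force: 4.0
```

```bash
python3 - <<'E'
from sweep import *
chain([pose(-.55,.022,k) for k in (.26,)])
E
```

```text
t 23.275 pos [ 0.4615 -0.1878  0.1269] F [ 7.  -3.5  3.8]
rot [[-0.001, -0.0, 0.035]]
off [[-2.8, 0.3, 1.0]]
```

Request:
servo_tool(rot=[[0, 0, 0.01], [0, 0, 0.01], [0, 0, 0]], offset=[[-2, 0.1, 0.7], [-2, 0.1, 0.7], [0, 0, 0]], gripper=[255, 255, 255])

```text
time_s: 23.65
position: [0.4599, -0.1868, 0.1262]
tcp_rot: [0.949, -0.317, 0.002, -0.0]
contact_force: [9.4, -6.0, 5.8]
finger_gap: -0.0
finger_force: 5.5
```

```bash
python3 - <<'E'
from sweep import *
chain([pose(-.55,.055,.26)])
E
```

```text
t 23.65 pos [ 0.4599 -0.1868  0.1262] F [ 9.4 -6.   5.8]
rot [[-0.002, -0.004, 0.014]]
off [[30.5, 3.7, -9.1]]
```

The force rises and motion stalls: the kink is at its hard stop. I'll retreat sideways, then up, and check the picture.

Request:
servo_tool(rot=[[0, 0, 0], [0, 0, 0], [0, 0, 0], [0, 0, 0], [0, 0, 0], [0, 0, 0], [0, 0, 0], [0, 0, 0]], offset=[[10, 1, -3], [20, 2, -6], [20, 2, -6], [0, 0, -40], [0, 0, -50], [0, 0, -50], [0, 0, -40], [0, 0, 0]], gripper=[255, 255, 255, 255, 255, 255, 255, 255])

```text
time_s: 24.65
position: [0.4929, -0.2188, 0.3209]
tcp_rot: [0.949, -0.316, -0.004, -0.0]
contact_force: [-0.3, 0.1, 0.1]
finger_gap: 0.003
finger_force: 0.0
```

```bash
python3 - <<'E'
from sweep import *
from cell import viewer
ims=[]
for n,b,u in(("top",[-.0025,.001,0],270),("side",[.003,-.0012,0],290)):
    f=viewer.grab_frame(n); v=130
    im=cv2.resize(f["frame"][v:v+120,u:u+100,::-1],None,fx=4,fy=4,interpolation=cv2.INTER_CUBIC)
    dr=lambda X,c,cl: cv2.polylines(im,[((proj(f,np.array(X)@M.T+T+b)-[u,v]+.5)*4).round().astype(int)],cl,c,1)
    dr(rect(-.042,.042,-.042,.042,.01),(0,0,255),True)
    d=np.array([np.sin(-.55),-np.cos(-.55),0])
    for k,c in((0,(0,255,255)),(.26,(255,255,0))):
        e=np.array([np.sin(-.55-k),-np.cos(-.55-k),0]); H=A0+.042*d; dr([A0,H,H+.16*e],c,False)
    ims.append(im)
cv2.imwrite("pics/fin.png",np.hstack(ims)); s=readout.get_state(); print(s["time_s"],s["position"],s["contact_force"])
E
```

```text
24.75 [ 0.49091374 -0.21823984  0.31749413] [-0.50495813 -0.71909568  0.94874641]
```

View pics/fin.png

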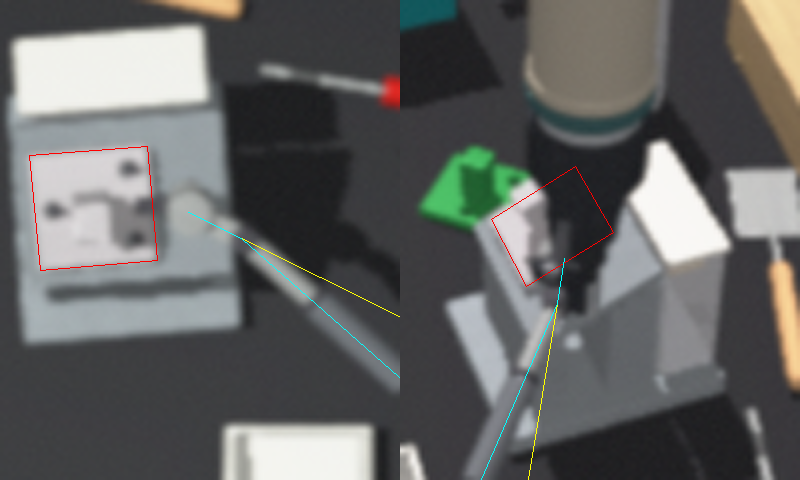

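The flange is seated on its outline with the studs through its holes. The handle lies on the fully kinked line with the bolt at its stop, and the robot is clear, so I'm handing in.

```bash
python3 -c "
from cell import bot
print(bot.close_job())"
```

```text
the job is handed in; nothing more can be done
None
```

I fitted the matching flange on the studs and let go of it, swung the clamp to its stop and kinked the wrench handle to its hard stop; the job is handed in at about 25 s, with the robot clear and no verdict returned.

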